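Gauge the injection cartridges and set up the loader

TASK

Gauge every aluminium cartridge on the table: stand each in a lane of its own on the tapered gauge and slide it along until it wedges, leaving it wedged until all are in. Where each stops gives its size number, 1 to 4; then raise the loader's height stop by its knob, letting the pawl catch in the notch that has the number of the widest cartridge (count up from the bottom; the stop cannot be let down again), and stand that cartridge upright in the middle of the loading pad. Put the other cartridges in the steel dish and leave the rest of the bench as it is.

Things in the scene. Friction and masses are not known exactly. Their poses are not given: they have to be found in the camera images.
- cartridge_a: Plain aluminium cylinder ('cartridge'), 34 mm tall, 0.08 kg, standing on the table; two or three of the four are present, the others absent. Diameter 26, 29, 32 or 35 mm (sizes 1, 2, 3, 4), all present ones different; which is which is not told by name or place: the gauge tells. Origin at the centre of its underside, z along its axis, up.
- cartridge_b: Plain aluminium cylinder ('cartridge'), 34 mm tall, 0.08 kg, standing on the table; two or three of the four are present, the others absent. Diameter 26, 29, 32 or 35 mm (sizes 1, 2, 3, 4), all present ones different; which is which is not told by name or place: the gauge tells. Origin at the centre of its underside, z along its axis, up.
- cartridge_c: Plain aluminium cylinder ('cartridge'), 34 mm tall, 0.08 kg, standing on the table; two or three of the four are present, the others absent. Diameter 26, 29, 32 or 35 mm (sizes 1, 2, 3, 4), all present ones different; which is which is not told by name or place: the gauge tells. Origin at the centre of its underside, z along its axis, up.
- cartridge_d: Plain aluminium cylinder ('cartridge'), 34 mm tall, 0.08 kg, standing on the table; two or three of the four are present, the others absent. Diameter 26, 29, 32 or 35 mm (sizes 1, 2, 3, 4), all present ones different; which is which is not told by name or place: the gauge tells. Origin at the centre of its underside, z along its axis, up.
- gauge: Fixed metal gauge, 150 (x) by 196 (y) mm, floor plate 4 mm thick; origin: centre of its underside. Three lanes run along its +x (roughly away from the robot), axes at y = 60, 0, -60 mm. x = -75 to -25 mm is a bare apron; beyond it each lane has side walls, tops 14 mm over the table, 44 mm apart at x = -25 closing evenly to 19 mm at x = 75 (1 mm in 4).
- lane_1 (a point): Floor of the gauge's apron on the axis of the left lane (y = +60 mm), 25 mm before its mouth (gauge x = -50 mm); a cartridge can be stood here, then pushed in. Reading: a wedged cartridge's axis stops at gauge x = 46 mm (size 1), 34 (size 2), 22 (size 3) or 10 (size 4); a hard push takes it 1 to 2 mm further. Lines cross the floor between the sizes at 16, 28, 40.
- lane_2 (a point): The same point of the middle lane (y = 0). Beside the lanes the rib tops carry groups of 4, 3, 2, 1 dark studs from the mouth inwards: the size numbers. Held stiffly off the lane's axis, a cartridge touches one wall early and stops short; pushed freely from behind it centres itself; 8 to 10 N is enough.
- lane_3 (a point): The same point of the right lane (y = -60 mm). A wedged cartridge is freed by drawing it a little back towards the mouth and lifting.
- loader: Fixed grey loader base plate, 6 mm thick, 126 mm along its x, y = -120 to +96 mm; origin on its underside. The loading pad lies at its y = -55 mm, the height stop at its y = +55 mm in a dark column 104 mm high.
- pad (a point): Centre of the top of the loading pad, a flat steel disc 52 mm across with a ring mark, let in flush with the base plate, 6 mm above the table.
- stop_knob (a point): Centre of the black round knob on top of the height stop, 27 mm across and 32 mm tall, 140 mm above the table when down, nothing above it; a short stop arm points to the loader's +x just below it. It moves with the stop.
- height_stop (a joint): Height of the stop in m: a toothed upright bar (0.3 kg) that slides up with the knob (4 to 6 N). 0 = down (start). A sprung pawl catches it at 0.016, 0.032, 0.048, 0.064 (notches 1 to 4; travel ends at 0.074): lifted a few mm past a notch and let go, it sinks back and rests there. It cannot be lowered past a caught notch.
- dish: Loose round steel dish, 0.5 kg, 155 mm across, 19 mm high, open above; origin at the centre of its underside, inner floor about 2 mm above the table, flat out to about 50 mm from the centre.
- tape: Roll of tape, 100 mm across, 25 mm high; a bystander, not to be moved.
- orange_cast: Salmon-coloured dental arch cast, 54 x 64 x 36 mm; a bystander, not to be moved.
- felt_wheel: Felt polishing wheel, 48 mm across, 12 mm high; a bystander, not to be moved.

How it is judged:
On the way, in this order (a step that is already met when the one before it is completed fails the run):
1. every cartridge that is present is wedged in the gauge, all at the same time (x of cartridge_a in the frame of gauge between 0.0301 and 0.0421 m and y of cartridge_a in the frame of gauge between -0.08 and 0.08 m and z of each of cartridge_a, cartridge_b, cartridge_c, cartridge_d in the frame of gauge below 0.01 m and angle between each of cartridge_a, cartridge_b, cartridge_c, cartridge_d's own z axis and vertical below 0.2 rad and linear speed of each of cartridge_a, cartridge_b, cartridge_c, cartridge_d below 0.02 m/s and x of cartridge_b in the frame of gauge between 0.0059 and 0.0179 m and y of cartridge_b in the frame of gauge between -0.08 and 0.08 m and x of cartridge_c in the frame of gauge between 0.0422 and 0.0542 m and y of cartridge_c in the frame of gauge between -0.08 and 0.08 m and x of cartridge_d in the frame of gauge between 0.018 and 0.03 m and y of cartridge_d in the frame of gauge between -0.08 and 0.08 m), for 0.2 s.
2. the widest cartridge stands on the loading pad with the height stop caught in the notch of its size (horizontal distance between cartridge_b and pad below 0.01 m and z of cartridge_b in the frame of loader between 0.003 and 0.01 m and angle between cartridge_b's own z axis and vertical below 0.12 rad and linear speed of cartridge_b below 0.02 m/s and z of cartridge_b in the frame of stop_knob between -0.204 and -0.193 m and ((horizontal distance between cartridge_d and pad below 0.01 m and z of cartridge_d in the frame of loader between 0.003 and 0.01 m and angle between cartridge_d's own z axis and vertical below 0.12 rad and linear speed of cartridge_d below 0.02 m/s and z of cartridge_d in the frame of stop_knob between -0.188 and -0.177 m) or (horizontal distance between cartridge_b and pad below 0.01 m and z of cartridge_b in the frame of loader between 0.003 and 0.01 m and angle between cartridge_b's own z axis and vertical below 0.12 rad and linear speed of cartridge_b below 0.02 m/s and z of cartridge_b in the frame of stop_knob between -0.204 and -0.193 m)) and ((horizontal distance between cartridge_a and pad below 0.01 m and z of cartridge_a in the frame of loader between 0.003 and 0.01 m and angle between cartridge_a's own z axis and vertical below 0.12 rad and linear speed of cartridge_a below 0.02 m/s and z of cartridge_a in the frame of stop_knob between -0.172 and -0.161 m) or (horizontal distance between cartridge_d and pad below 0.01 m and z of cartridge_d in the frame of loader between 0.003 and 0.01 m and angle between cartridge_d's own z axis and vertical below 0.12 rad and linear speed of cartridge_d below 0.02 m/s and z of cartridge_d in the frame of stop_knob between -0.188 and -0.177 m) or (horizontal distance between cartridge_b and pad below 0.01 m and z of cartridge_b in the frame of loader between 0.003 and 0.01 m and angle between cartridge_b's own z axis and vertical below 0.12 rad and linear speed of cartridge_b below 0.02 m/s and z of cartridge_b in the frame of stop_knob between -0.204 and -0.193 m))), for 0.2 s.
At the end, for the whole second after the job is handed in: The widest cartridge present stands upright within 10 mm of the middle of the pad, the height stop rests in the notch of its size number (within 5 mm), and every other cartridge present lies or stands inside the steel dish, all at rest (all of step 2 and ((horizontal distance between cartridge_a and pad below 0.01 m and z of cartridge_a in the frame of loader between 0.003 and 0.01 m and angle between cartridge_a's own z axis and vertical below 0.12 rad and linear speed of cartridge_a below 0.02 m/s and z of cartridge_a in the frame of stop_knob between -0.172 and -0.161 m) or (horizontal distance between cartridge_a and dish below 0.062 m and z of cartridge_a in the frame of dish below 0.03 m and linear speed of cartridge_a below 0.02 m/s)) and ((horizontal distance between cartridge_c and pad below 0.01 m and z of cartridge_c in the frame of loader between 0.003 and 0.01 m and angle between cartridge_c's own z axis and vertical below 0.12 rad and linear speed of cartridge_c below 0.02 m/s and z of cartridge_c in the frame of stop_knob between -0.156 and -0.145 m) or (horizontal distance between cartridge_c and dish below 0.062 m and z of cartridge_c in the frame of dish below 0.03 m and linear speed of cartridge_c below 0.02 m/s)) and ((horizontal distance between cartridge_d and pad below 0.01 m and z of cartridge_d in the frame of loader between 0.003 and 0.01 m and angle between cartridge_d's own z axis and vertical below 0.12 rad and linear speed of cartridge_d below 0.02 m/s and z of cartridge_d in the frame of stop_knob between -0.188 and -0.177 m) or (horizontal distance between cartridge_d and dish below 0.062 m and z of cartridge_d in the frame of dish below 0.03 m and linear speed of cartridge_d below 0.02 m/s)) and velocity of joint height_stop between -0.01 and 0.01 m/s); the robot touches nothing.
It fails at once if the roll of tape is moved more than 30 mm (distance of tape from where it was at the start of the episode above 0.03 m).
It fails at once if the orange cast is moved more than 30 mm (distance of orange_cast from where it was at the start of the episode above 0.03 m).
It fails at once if the felt wheel is moved more than 30 mm (distance of felt_wheel from where it was at the start of the episode above 0.03 m).
Of cartridge_a, cartridge_b, cartridge_c, cartridge_d only 2 to 3 are there at a start; the rules pass over those that are not, and their reading is None.
At some moment in a run one of dish may be knocked a few centimetres aside while the robot is not near it.
Once in a run the grip may slacken for a moment while it holds something.
It also fails if it takes over 210 s, if anything falls off the work surface, if the arm or the gripper's body presses on something with over 40 N, if the wrist force passes 120 N, or if a joint passes its speed limit or range.

ROBOT

A 7-joint arm with a two-finger parallel gripper is mounted at the origin on a cart in front of the work surface, level with it; the furniture and walls round the work are solid. World frame = base frame: x ahead of the robot, y to its left, z up, the work surface at z = 0. Lengths are in m, angles in rad, forces in N, time in s.
With the tool pointing down it reaches from about 0.4 to 0.875 m from the base axis. Payload 19.3 kg.
Tool frame: the origin (TCP) lies midway between the tips of the shut fingers; the grasp point (between the pads) lies 19 mm behind it (manip.tcp_to_grasp is the distance from the TCP to the grasp point, in m); z points along the fingers, y is the direction in which the jaws open and shut (so a half turn about z gives the same grasp; the last joint's range is limited). The gripper opens to 85 mm and grips with 20 to 120 N. Pads are 22 mm wide; open, the fingers measure 114 mm over their backs; the gripper's body (76 mm by 85 mm) begins 54 mm behind the grasp point. The pads swing forward as they close: fully open they stand 13 mm farther back than shut.
Start: joints at [-1.366, 0.521, -0.036, 1.599, 0.021, 1.021, -0.113], TCP at [0.17, 0.602, 0.231] pointing down, gripper open.
Joint ranges: [-2.91, 2.91], [-0.3, 2.13], [-1.5, 1.42], [0.17, 2.43], [-1.26, 4.41], [0.16, 1.93], [-2.52, 2.52]. Speed limits (rad/s): [1.89, 1.89, 2.39, 2.39, 3.01, 3.01, 3.01].

INTERFACE

Orientations are given as a rotation vector (axis times angle).
In Python, from workcell import manip gives the robot as it stands. The module is installed in compiled form; this text tells all that it offers.
- The arm moves only by the shell command python3 -m inch 'ROWS'. ROWS is text: rows parted by semicolons, each of 5 numbers parted by spaces: the opening, from 0 (shut) to 1 (fully open), then the shift along the tool's x, y, z in m, then the turn about the tool's z in degrees. In form: jaw tx ty tz twist; .... A call has 1 to 5 rows; each row is the pose to reach, as a shift and turn from the pose commanded when the call began, along the tool's axes at that moment; what a row does not reach only later rows make up. A row lasts 1/12 s, in which the tool goes at most 41.7 mm and 7.16 degrees, less where a joint would pass 70% of its speed; a pose out of reach is approached as far as the arm can. A call with a gripper value outside its range is refused whole. The fingers move at their own pace and stop on an object; the grip force is fixed at half the most. Time passes only in rows, so rows that repeat a pose let the fingers close. It gives the time, the measured TCP pose, the force and the opening at its end, in the units of the state.
- manip.observe(): the state, without advancing time (a new reading comes with each control period).
- manip.read_camera(name): name is "scene" or "side" or "wrist"; returns a dict with "frame" (480x640x3 uint8, red, green, blue), "range_z" (480x640 float32, m along the optical axis (not along the pixel's ray), 0 where there is no reading), "vertical_fov" (degrees; the focal length in pixels is half the picture's height over the tangent of half this angle, whatever the lens; pixels are square), "cx", "cy" (the principal point, pixels), "extrinsics" (4x4, takes a point from world to camera coordinates). Camera axes: x right, y up, looking along -z (the intrinsics and any distortion apply to the point x, -y, -z); pixel columns grow to the right and rows downward; lengths in m; the calibration is good to about 2 mm. A picture is of the moment at which its call begins.
- manip.close_job(): hands the job in, once; it reports no verdict.
Trained networks look in the newest picture that a camera, given by its name, has taken for a name from the list of things; names that differ only in an ending like _2 or _b are one class to them, and where a whole thing is asked for, a point or a joint stands for the part that bears it (a point fixed in the world has none). Each returns a list of dicts, best first, with "confidence" (0 to 1); they miss things now and then, are a little off and sometimes report something else, mostly with a low value. They report only what shows in the picture. A call takes as long as a camera call.
- manip.recognise(thing, camera): "pixel" ([column, row] in pixels, amid what is visible of it).
- manip.trace(thing, camera): "mask" (480x640 bool, what is visible of it) and "pixel" ([column, row] in pixels, amid what is visible of it).
The state is a dict: "t": time; "joint_positions": joint angles; "qd": joint speeds; "joint_torque": joint torques, N m; "tcp_pos": TCP position; "tool_rot": TCP orientation; "contact_force": force on the tool from outside, world axes, zero at the start; "ft_torque": the same for the moment, N m; "gripper_width": finger opening in m.
Only numpy, scipy, OpenCV 4.12 (cv2) and the standard library are available. Lean on these libraries where they do the work, as an engineer would, in place of code of your own. Each camera call takes 0.05 s, during which the arm holds its last target.

## Working session

There is one attempt and no reset: what is moved stays moved. The work goes in short steps, Python scripts to look and compute and a shell command to move; the robot and the scene stay as the last step left them, time stands still between calls to the robot, and variables do not carry over. Pictures are saved under pics/ and viewed, and the job is handed in when it is done.

```bash
mkdir -p pics; cat > h.py <<'E'
import numpy as np, cv2
from workcell import manip
from scipy.spatial.transform import Rotation as R
def cam(n): 
    return manip.read_camera(n)
def save(c,name,crop=None,scale=1):
    f=c["frame"][:,:,::-1]
    if crop: f=f[crop[1]:crop[3],crop[0]:crop[2]]
    if scale!=1: f=cv2.resize(f,None,fx=scale,fy=scale,interpolation=cv2.INTER_CUBIC)
    cv2.imwrite("pics/"+name,f)
def foc(c): return 240/np.tan(np.radians(c["vertical_fov"])/2)
def world(c,u,v,z=None,d=None):
    f=foc(c); ray=np.array([(u-c["cx"])/f,-(v-c["cy"])/f,-1.])
    T=np.linalg.inv(c["extrinsics"]); o=T[:3,3]; r=T[:3,:3]@ray
    if d is not None: return o+r*d
    return o+r*(z-o[2])/r[2]
def cloud(c):
    f=foc(c); v,u=np.mgrid[0:480,0:640]; d=c["range_z"]
    p=np.stack([(u-c["cx"])/f*d,-(v-c["cy"])/f*d,-d],-1)
    T=np.linalg.inv(c["extrinsics"]); w=p@T[:3,:3].T+T[:3,3]; w[d==0]=np.nan
    return w
def proj(c,P):
    p=c["extrinsics"]@np.append(P,1); f=foc(c)
    return np.array([c["cx"]+f*p[0]/-p[2], c["cy"]-f*p[1]/-p[2]])
def st():
    s=manip.observe(); print("t",round(s["t"],2),"tcp",np.round(s["tcp_pos"],4),"rot",np.round(s["tool_rot"],3),"F",np.round(s["contact_force"],1),"w",round(s["gripper_width"],4)); 
    M=R.from_rotvec(s["tool_rot"]).as_matrix(); return s,M
def to(P):
    "shift in tool axes to world point"
    s,M=st(); d=M.T@(np.array(P)-s["tcp_pos"]); print("shift",np.round(d,4)); return d
E
python3 - <<'E'
from h import *
s,M=st(); print(np.round(M,3), manip.tcp_to_grasp)
print({k:np.shape(v) for k,v in s.items()})
for n in ("scene","side","wrist"):
    c=cam(n); save(c,n+"0.png"); print(n,c["vertical_fov"],c["cx"],c["cy"],[k for k in c],np.round(np.linalg.inv(c["extrinsics"])[:3,3],3))
    for t in ("cartridge_a","gauge","loader","stop_knob","dish","tape","orange_cast","felt_wheel"):
        try:
            for r in manip.recognise(t,n)[:4]: print(t,np.round(r["pixel"]),round(r["confidence"],2))
        except Exception as e: print(t,e)
E
```

```text
t 0.0 tcp [0.1695 0.6012 0.2307] rot [-4.300e-01 -3.112e+00  2.000e-03] F [ 0.  -0.3 -0.5] w 0.0851
[[-0.962  0.271 -0.   ]
 [ 0.271  0.962 -0.001]
 [-0.    -0.001 -1.   ]] 0.0187
{'t': (), 'joint_positions': (7,), 'qd': (7,), 'joint_torque': (7,), 'tcp_pos': (3,), 'tool_rot': (3,), 'contact_force': (3,), 'ft_torque': (3,), 'gripper_width': ()}
scene 50.656836420383414 314.47349349298224 238.40500282838306 ['frame', 'range_z', 'vertical_fov', 'cx', 'cy', 'extrinsics'] [-0.188  0.792  1.192]
cartridge_a [342. 306.] 0.46
tape [230. 258.] 0.85
tape [343. 307.] 0.5
orange_cast [296. 212.] 0.68
felt_wheel [342. 306.] 0.54
side 52.37473851148778 319.25397529102327 234.46668336571335 ['frame', 'range_z', 'vertical_fov', 'cx', 'cy', 'extrinsics'] [ 0.531 -1.048  0.645]
cartridge_a [272. 377.] 0.81
cartridge_a [261. 321.] 0.77
gauge [326. 271.] 0.66
gauge [292. 204.] 0.44
loader [295. 206.] 0.57
stop_knob [295. 168.] 0.7
stop_knob [327. 269.] 0.19
dish [342. 343.] 0.66
orange_cast [405. 280.] 0.66
felt_wheel [248. 246.] 0.57
felt_wheel [296. 169.] 0.34
wrist 69.19484711473743 315.2966838095709 242.5018154089389 ['frame', 'range_z', 'vertical_fov', 'cx', 'cy', 'extrinsics'] [0.107 0.619 0.374]
```

View pics/scene0.png

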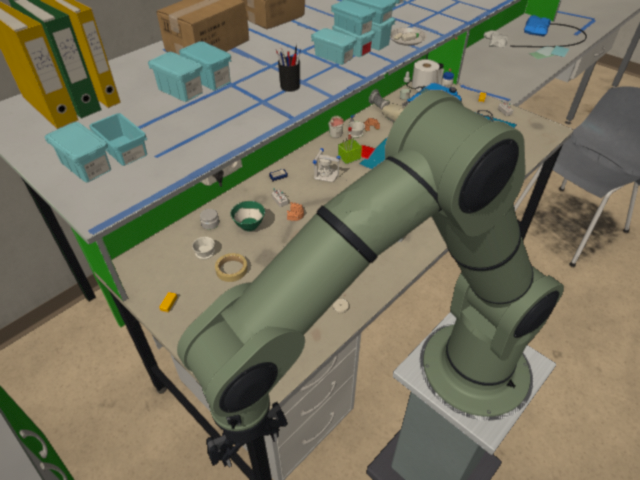

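View pics/side0.png

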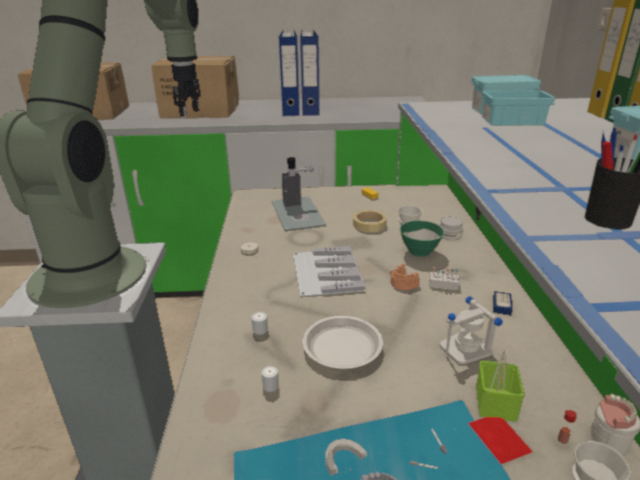

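View pics/wrist0.png

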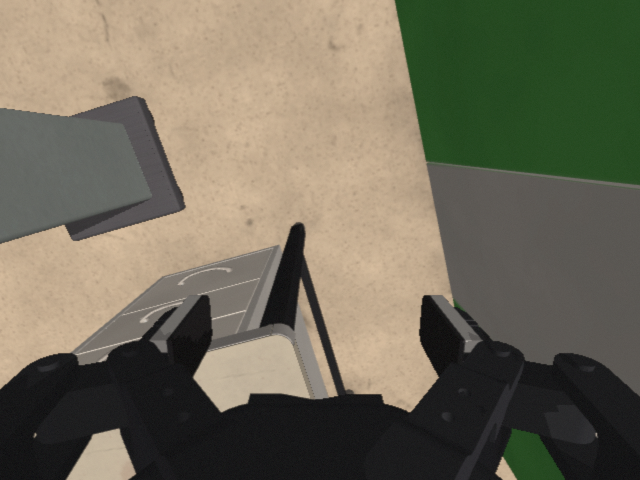

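The side view shows two cartridges at (260,323) and (270,379), the dish at (343,346), the gauge at (328,271), the loader at (298,212) with its knob at (291,163), and the cast at (405,280). Next I measure from the depth image.

```bash
python3 - <<'E'
from h import *
c=cam("side"); W=cloud(c)
for t in ("cartridge_a","gauge","loader","height_stop","stop_knob","dish","tape","orange_cast","felt_wheel"):
    for r in manip.trace(t,"side")[:3]:
        m=r["mask"]; P=W[m]; P=P[~np.isnan(P[:,0])]
        if len(P)<5: continue
        print(t,np.round(r["pixel"]),round(r["confidence"],2),len(P),"min",np.round(np.percentile(P,3,0),3),"max",np.round(np.percentile(P,97,0),3),"med",np.round(np.median(P,0),3))
# gauge region
m=(np.abs(W[...,2])<0.3)
save(c,"side_g.png",(200,140,440,420),2.5) if False else save(c,"side_g.png",(210,140,430,300),3.6)
save(c,"side_c.png",(210,290,430,450),3.6)
E
```

```text
cartridge_a [261. 323.] 0.87 297 min [ 0.423 -0.256  0.001] max [ 0.451 -0.231  0.036] med [ 0.438 -0.251  0.024]
cartridge_a [272. 378.] 0.84 359 min [ 0.454 -0.414  0.003] max [ 0.479 -0.389  0.036] med [ 0.467 -0.409  0.028]
gauge [260. 322.] 0.64 300 min [ 0.424 -0.256  0.004] max [ 0.453 -0.228  0.036] med [ 0.439 -0.25   0.028]
gauge [326. 270.] 0.58 2741 min [ 0.52  -0.121  0.003] max [0.66  0.062 0.016] med [ 0.591 -0.043  0.006]
loader [294. 204.] 0.9 1886 min [0.457 0.217 0.004] max [0.578 0.404 0.138] med [0.511 0.358 0.008]
height_stop [291. 166.] 0.56 211 min [0.493 0.369 0.105] max [0.565 0.399 0.157] med [0.511 0.38  0.122]
stop_knob [292. 166.] 0.68 236 min [ 0.483  0.369 -0.054] max [0.568 0.919 0.157] med [0.511 0.381 0.121]
dish [342. 343.] 0.81 3288 min [ 0.536 -0.371  0.   ] max [ 0.67  -0.237  0.02 ] med [ 0.605 -0.294  0.003]
tape [370. 225.] 0.88 604 min [0.683 0.177 0.001] max [0.771 0.269 0.027] med [0.727 0.212 0.017]
felt_wheel [250. 249.] 0.44 165 min [0.37  0.075 0.003] max [0.41  0.116 0.015] med [0.39  0.089 0.012]
```

View pics/side_g.png

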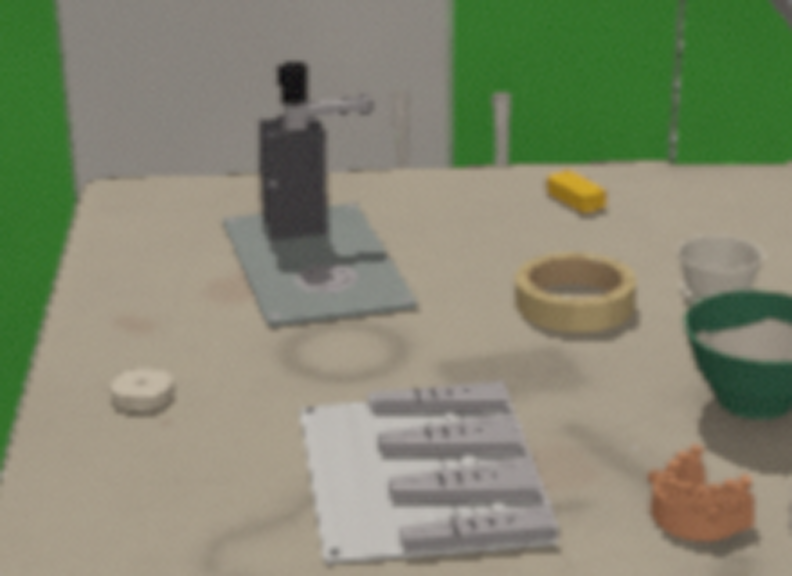

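View pics/side_c.png

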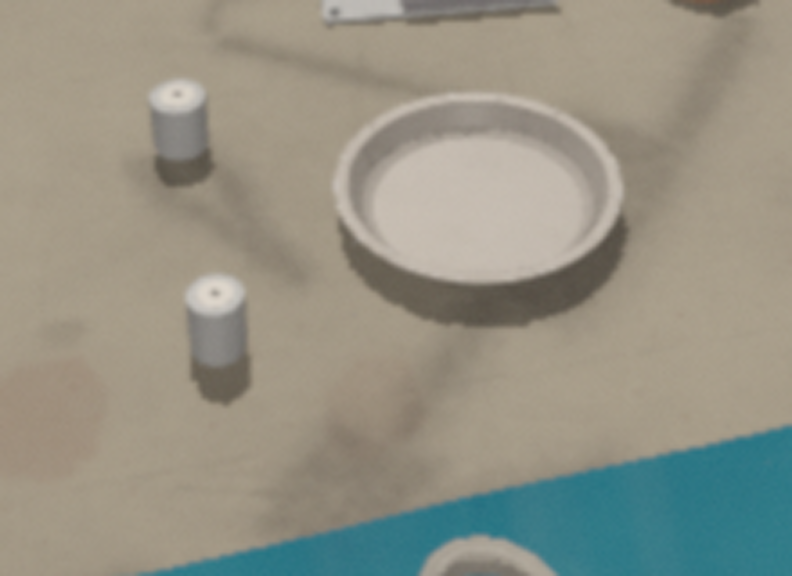

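```bash
python3 -m inch '1 -0.17 -0.08 -0.05 -16;1 -0.17 -0.08 -0.05 -16;1 -0.17 -0.08 -0.05 -16;1 -0.17 -0.08 -0.05 -16;1 -0.17 -0.08 -0.05 -16'; python3 -c "
from h import *
to([.46,.33,.35])"
```

```text
t: 2.27
tcp_pos: [0.3147, 0.4757, 0.2825]
tool_rot: [-0.003, 3.14, 0.0]
contact_force: [0.2, 0.0, -0.2]
gripper_width: 0.0857
t 2.27 tcp [0.3147 0.4757 0.2825] rot [-3.00e-03  3.14e+00  0.00e+00] F [ 0.2  0.  -0.2] w 0.0857
shift [-0.1452 -0.1459 -0.0674]
```

```bash
python3 -m inch '1 -0.15 -0.16 -0.1 0;1 -0.15 -0.16 -0.1 0;1 -0.15 -0.16 -0.1 0;1 -0.15 -0.16 -0.1 0;1 -0.15 -0.16 -0.1 0'; python3 -m inch '1 0 0 0 0';python3 -c "
from h import *
st()
c=cam('wrist'); save(c,'w1.png'); print(np.round(np.linalg.inv(c['extrinsics']),3))"
```

```text
t: 2.68
tcp_pos: [0.4427, 0.339, 0.3689]
tool_rot: [-0.007, 3.141, 0.001]
contact_force: [0.0, 0.4, -0.5]
gripper_width: 0.0856
t: 2.77
tcp_pos: [0.4475, 0.335, 0.3712]
tool_rot: [0.007, 3.136, 0.001]
contact_force: [1.0, -1.5, -0.1]
gripper_width: 0.0857
t 2.77 tcp [0.4475 0.335  0.3712] rot [7.000e-03 3.136e+00 1.000e-03] F [ 1.  -1.5 -0.1] w 0.0857
[[ 0.005 -0.965 -0.264  0.382]
 [ 1.     0.005 -0.     0.335]
 [ 0.002 -0.264  0.965  0.513]
 [ 0.     0.     0.     1.   ]]
```

View pics/w1.png

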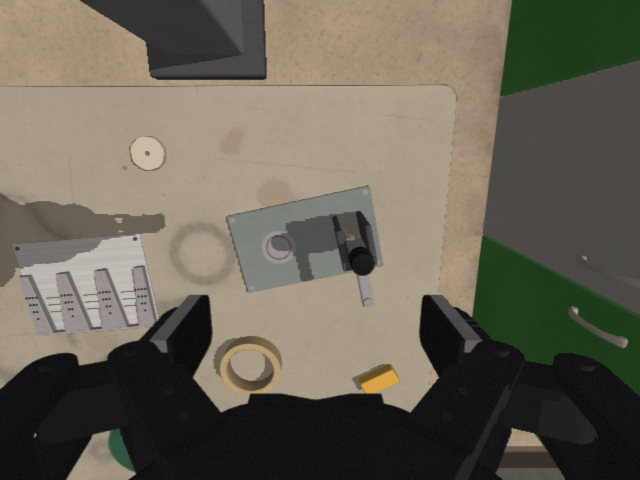

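The wrist view shows the loader plate with corners at (229,215), (368,187), (381,265) and (248,291). The pad ring is at (278,247), the knob at (361,261) and the gauge at lower left. No cartridge is in this area.

```bash
python3 - <<'E'
from h import *
c=cam("wrist"); W=cloud(c)
print("pad",world(c,278,247,z=.006)[:2].round(4))
k=np.array([world(c,u,v,z=.006)[:2] for u,v in ((229,215),(368,187),(382,266),(248,291))]);print(k.round(4),k.mean(0).round(4))
print("edge yaw (y axis)",np.degrees(np.arctan2(*( -(k[1]-k[0])[0],(k[1]-k[0])[1]))),np.degrees(np.arctan2(*( -(k[2]-k[3])[0],(k[2]-k[3])[1]))), "x", np.degrees(np.arctan2(*((k[3]-k[0])[::-1]))),np.linalg.norm(k[1]-k[0]),np.linalg.norm(k[3]-k[0]))
print("knob", world(c,361,261,z=.155)[:2].round(4))
m=(W[...,2]>.145)&(W[...,2]<.17)&(W[...,0]>.4)&(W[...,0]<.6)&(W[...,1]>.3)&(W[...,1]<.45)
print(m.sum(),np.nanmedian(W[m],0), np.nanmin(W[m],0),np.nanmax(W[m],0))
save(c,"w1l.png",(210,170,400,310),4)
E
```

```text
pad [0.5233 0.2817]
[[0.474  0.211 ]
 [0.4336 0.4145]
 [0.5541 0.4404]
 [0.5947 0.2326]] [0.5141 0.3246]
edge yaw (y axis) 11.24086417215603 11.060645573595918 x 10.145401347984862 0.20744844813826652 0.12262372272860743
knob [0.4969 0.3872]
459 [0.50338479 0.38589774 0.15566657] [0.49195188 0.37366007 0.14504401] [0.51648215 0.39867985 0.15822517]
```

View pics/w1l.png

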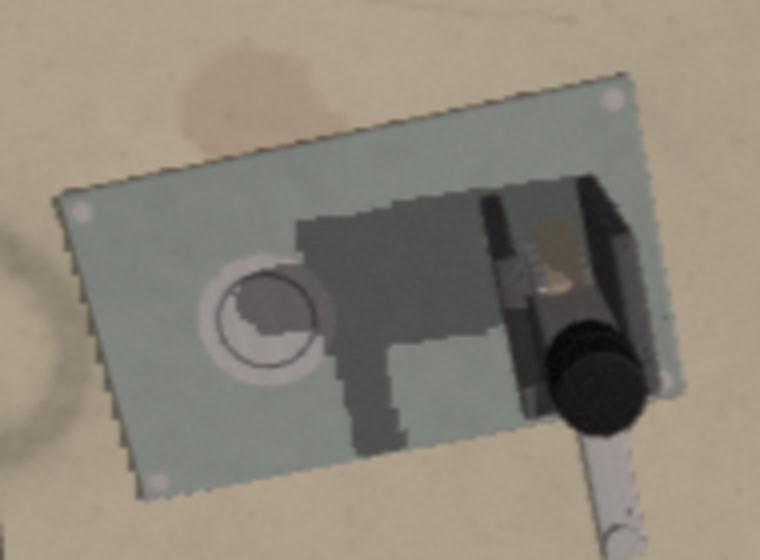

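```bash
python3 -m inch '1 -0.09 -0.2 0.02 0;1 -0.09 -0.2 0.02 0;1 -0.09 -0.2 0.02 0;1 -0.09 -0.2 0.02 0;1 -0.09 -0.2 0.02 0'; python3 -m inch '1 0 -0.17 0.03 0;1 0 -0.17 0.03 0;1 0 -0.17 0.03 0;1 0 -0.17 0.03 0;1 0 -0.17 0.03 0';python3 -c "
from h import *
st()
c=cam('wrist'); save(c,'w2.png'); np.save('w2.npy',c,allow_pickle=True); print(np.round(np.linalg.inv(c['extrinsics']),3))"
```

```text
t: 3.28
tcp_pos: [0.5276, 0.1512, 0.3483]
tool_rot: [0.01, -3.141, -0.0]
contact_force: [0.5, -0.2, 0.0]
gripper_width: 0.0855
t: 3.7
tcp_pos: [0.5273, -0.0241, 0.3175]
tool_rot: [-0.002, -3.14, 0.003]
contact_force: [0.0, -1.5, -0.8]
gripper_width: 0.0852
t 3.7 tcp [ 0.5273 -0.0241  0.3175] rot [-2.00e-03 -3.14e+00  3.00e-03] F [ 0.  -1.5 -0.8] w 0.0852
[[ 0.002 -0.966 -0.257  0.463]
 [ 1.     0.002  0.002 -0.024]
 [-0.001 -0.257  0.966  0.46 ]
 [ 0.     0.     0.     1.   ]]
```

View pics/w2.png

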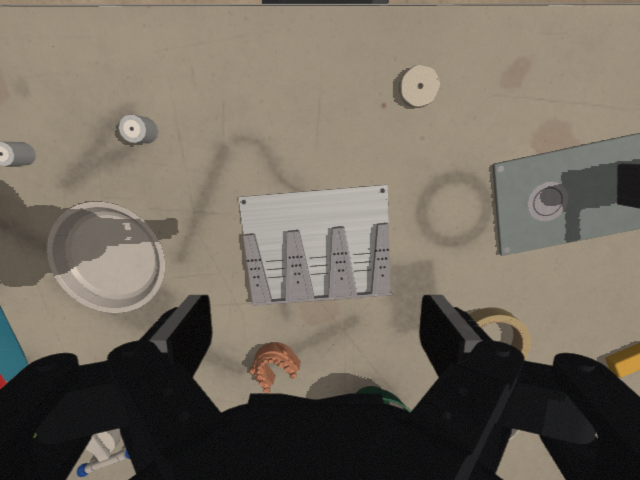

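The gauge is central, with apron corners at (239,197) and (387,186) and far corners at about (392,294) and (252,303). Cartridges are at (132,129) and (5,154), the dish at (106,257), and the cast at (274,365), near the gauge's far end.

```bash
python3 - <<'E'
from h import *
c=np.load('w2.npy',allow_pickle=True).item(); W=cloud(c)
save(c,"w2g.png",(225,170,405,320),4.4)
k=np.array([world(c,u,v,z=.004)[:2] for u,v in ((239,197),(387,186),(392,294),(252,303))]);print(k.round(4),k.mean(0).round(4))
for i in range(4): print(np.linalg.norm(k[(i+1)%4]-k[i]))
z=W[...,2]
for nm,(u0,v0,u1,v1),zl,zh in (("gauge",(225,170,405,315),.0025,.02),("dish",(30,190,175,320),.012,.03),("c1",(105,105,165,150),.03,.04),("c2",(0,130,40,175),.03,.04)):
    m=np.zeros(z.shape,bool); m[v0:v1,u0:u1]=1; m&=(z>zl)&(z<zh); P=W[m].astype(np.float32)
    r=cv2.minAreaRect(P[:,:2]*1000); print(nm,m.sum(),r, P[:,2].mean())
    if nm!="gauge": print(cv2.minEnclosingCircle(P[:,:2]*1000))
E
```

```text
[[ 0.5219 -0.1248]
 [ 0.5079  0.0686]
 [ 0.6593  0.0833]
 [ 0.6728 -0.1151]] [ 0.5905 -0.022 ]
0.19389352210223537
0.15203050545056773
0.1988989391077869
0.15118851763434193
gauge 15305 ((578.772705078125, -25.617691040039062), (182.3178253173828, 227.3172607421875), 1.2741296291351318) 0.0073658945
dish 2794 ((602.966064453125, -304.1116943359375), (154.11012268066406, 155.7567901611328), 0.3227351903915405) 0.017198307
((602.8742065429688, -304.0035400390625), 78.41244506835938)
c1 622 ((437.8371276855469, -238.01943969726562), (31.530818939208984, 30.226335525512695), 89.6521224975586) 0.034051195
((437.80267333984375, -238.39366149902344), 16.190673828125)
c2 336 ((466.9817810058594, -391.73553466796875), (17.644437789916992, 27.86817741394043), 76.75312042236328) 0.033591334
((466.5412292480469, -394.4544982910156), 14.158477783203125)
```

View pics/w2g.png

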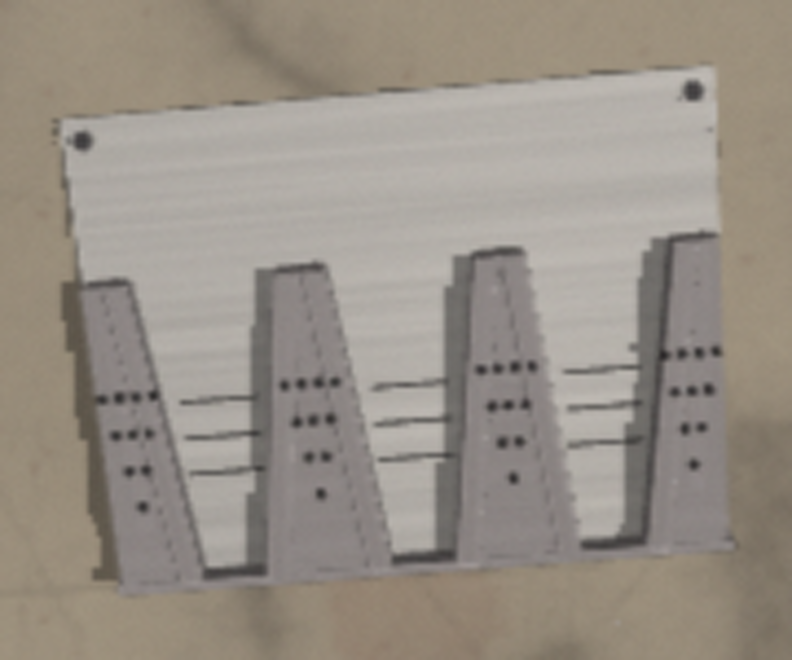

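```bash
python3 -m inch '1 0.05 -0.12 0.11 -4.2;1 0.05 -0.12 0.11 -4.2;1 0.05 -0.12 0.11 -4.2;1 0.05 -0.12 0.11 -4.2;1 0.05 -0.12 0.11 -4.2'; python3 -c "
from h import *
s,M=st();print(M.round(3))
to([.438,-.239,.10])"
```

```text
t: 4.17
tcp_pos: [0.475, -0.1414, 0.2049]
tool_rot: [0.116, -3.133, 0.0]
contact_force: [0.0, -0.5, -0.7]
gripper_width: 0.0851
t 4.17 tcp [ 0.475  -0.1414  0.2049] rot [ 0.116 -3.133  0.   ] F [ 0.  -0.5 -0.7] w 0.0851
[[-0.997 -0.074 -0.006]
 [-0.074  0.997 -0.   ]
 [ 0.006 -0.    -1.   ]]
t 4.17 tcp [ 0.475  -0.1414  0.2049] rot [ 0.116 -3.133  0.   ] F [ 0.  -0.5 -0.7] w 0.0851
shift [ 0.0435 -0.0946  0.1052]
```

```bash
python3 -m inch '1 0.044 -0.095 0.1 0;1 0.044 -0.095 0.1 0;1 0.044 -0.095 0.1 0;1 0.044 -0.095 0.1 0;1 0.044 -0.095 0.1 0'; python3 - <<'E'
from h import *
c=cam('wrist'); save(c,'w3.png'); W=cloud(c); z=W[...,2]
m=(z>.028)&(z<.04)&(np.abs(W[...,0]-.438)<.04)&(np.abs(W[...,1]+.239)<.04); P=W[m].astype(np.float32)
print(m.sum(),cv2.minEnclosingCircle(P[:,:2]*1000),cv2.minAreaRect(P[:,:2]*1000))
to([.438,-.239,.012])
E
```

```text
t: 4.58
tcp_pos: [0.4401, -0.2377, 0.1059]
tool_rot: [0.118, -3.135, -0.002]
contact_force: [-1.0, 0.4, -0.8]
gripper_width: 0.0854
1850 ((437.90576171875, -239.04881286621094), 15.97518539428711) ((437.822021484375, -239.014404296875), (31.158933639526367, 31.34657859802246), 74.17585754394531)
t 4.63 tcp [ 0.4416 -0.2363  0.1074] rot [ 1.200e-01 -3.136e+00 -2.000e-03] F [ 0.2 -0.   0.4] w 0.0853
shift [ 0.0035 -0.0026  0.0954]
```

View pics/w3.png

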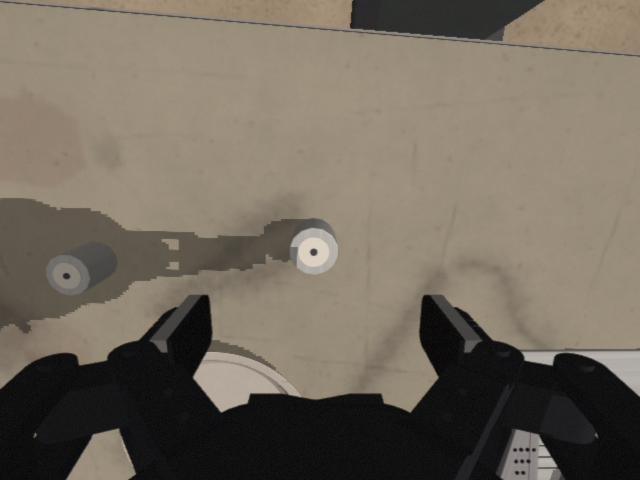

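c1 shows at (314,252), centred at (0.438, -0.239) and about 32 mm wide. I descend on it now.

```bash
python3 -m inch '1 0.003 -0.002 0.04 0;1 0.003 -0.002 0.08 0;1 0.003 -0.002 0.094 0;1 0.003 -0.002 0.094 0;1 0.003 -0.002 0.094 0'; python3 -m inch '0 0 0 0 0;0 0 0 0 0;0 0 0 0 0;0 0 0 0 0;0 0 0 0 0';python3 -m inch '0 0 0 0 0;0 0 0 0 0;0 0 0 0 0;0 0 0 0 0;0 0 0 0 0'
```

```text
t: 5.05
tcp_pos: [0.4405, -0.2374, 0.0152]
tool_rot: [0.125, -3.139, -0.001]
contact_force: [0.4, 0.3, 0.1]
gripper_width: 0.0852
t: 5.47
tcp_pos: [0.4403, -0.2388, 0.0158]
tool_rot: [-0.122, 3.138, -0.001]
contact_force: [-4.8, 3.6, 24.6]
gripper_width: 0.0298
t: 5.88
tcp_pos: [0.4402, -0.2388, 0.0158]
tool_rot: [-0.122, 3.138, -0.0]
contact_force: [-2.1, 2.9, 19.2]
gripper_width: 0.0302
```

```bash
python3 -m inch '0 0 0 -0.01 0;0 0 0 -0.04 0;0 0 0 -0.08 0;0 0 0 -0.08 0;0 0 0 -0.08 0'; python3 - <<'E'
from h import *
c=cam('wrist'); save(c,'w4.png'); to([.5357,.0336,.10])
E
```

```text
t: 6.3
tcp_pos: [0.4408, -0.2392, 0.0972]
tool_rot: [-0.122, 3.135, -0.002]
contact_force: [0.7, -0.4, -1.4]
gripper_width: 0.0297
t 6.35 tcp [ 0.4401 -0.2388  0.0958] rot [-1.220e-01  3.137e+00 -1.000e-03] F [ 0.3 -0.6 -1.1] w 0.0298
shift [-0.1165  0.2641 -0.0041]
```

View pics/w4.png

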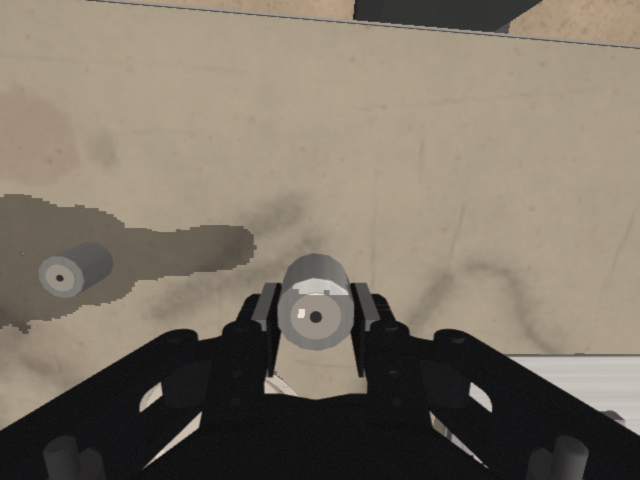

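```bash
python3 -m inch '0 -0.06 0.132 0 0;0 -0.06 0.132 0 0;0 -0.06 0.132 0 0;0 -0.06 0.132 0 0;0 -0.06 0.132 0 0'; python3 -m inch '0 -0.058 0.132 0 0;0 -0.058 0.132 0 0;0 -0.058 0.132 0 0;0 -0.058 0.132 0 0;0 -0.058 0.132 0 0';python3 - <<'E'
from h import *
c=cam('wrist'); save(c,'w5.png'); to([.5377,.0336,.020])
E
```

```text
t: 6.77
tcp_pos: [0.4903, -0.0973, 0.0938]
tool_rot: [0.132, -3.138, -0.003]
contact_force: [0.6, 0.8, -0.4]
gripper_width: 0.0295
t: 7.18
tcp_pos: [0.5374, 0.0387, 0.0937]
tool_rot: [0.131, -3.138, -0.002]
contact_force: [-0.4, 0.9, -1.1]
gripper_width: 0.0297
t 7.23 tcp [0.5366 0.0358 0.0937] rot [ 0.128 -3.137 -0.   ] F [ 0.3 -0.8 -0.5] w 0.0296
shift [-0.001  -0.0023  0.0737]
```

View pics/w5.png

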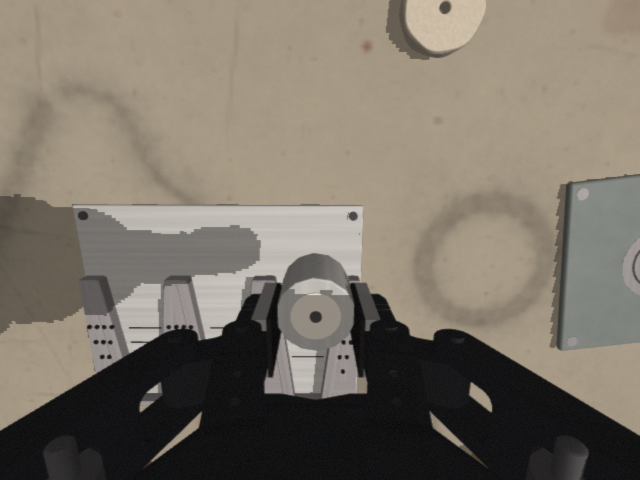

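The held cartridge, at (316,318), is centred on lane 1, whose mouth runs from about 278 to 352. I lower it onto the apron.

```bash
python3 -m inch '0 -0.001 -0.002 0.04 0;0 -0.001 -0.002 0.065 0;0 -0.001 -0.002 0.073 0;0 -0.001 -0.002 0.073 0;0 -0.001 -0.002 0.073 0'; python3 -m inch '0 0 0 0 0;0.5 0 0 0 0;0.5 0 0 0 0;0.5 0 0 0 0;0.6 0 0 0 0'; python3 - <<'E'
from h import *
st();c=cam('wrist'); save(c,'w6.png')
E
```

```text
t: 7.65
tcp_pos: [0.5375, 0.0305, 0.0216]
tool_rot: [0.12, -3.138, 0.001]
contact_force: [1.0, -0.7, -0.2]
gripper_width: 0.0299
t: 8.07
tcp_pos: [0.5381, 0.0318, 0.0221]
tool_rot: [-0.122, 3.139, 0.0]
contact_force: [0.4, 0.2, -0.1]
gripper_width: 0.0508
t 8.07 tcp [0.5381 0.0318 0.0221] rot [-0.122  3.139  0.   ] F [ 0.4  0.2 -0.1] w 0.0508
```

View pics/w6.png

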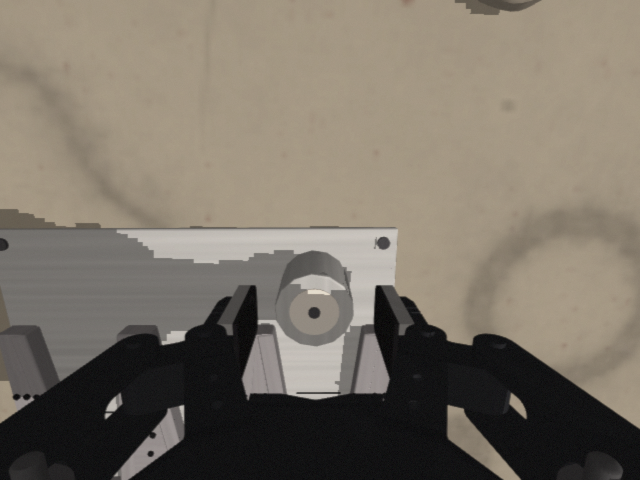

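It stands released at (314,312). I go up, back and down, then shut the jaws to push from behind.

```bash
python3 -m inch '0.6 0 0 -0.04 0;0.6 0 0 -0.055 0;0.3 0.03 0 -0.055 0;0 0.06 0 -0.055 0;0 0.06 0 -0.055 0'; python3 -m inch '0 0 0 0.02 0;0 0 0 0.045 0;0 0 0 0.057 0;0 0 0 0.058 0;0 0 0 0.058 0'; python3 - <<'E'
from h import *
s,M=st();c=cam('wrist'); save(c,'w7.png')
g=np.array([.590,-.0225]);a=np.radians(4.2);ex=np.array([np.cos(a),np.sin(a)]);ey=np.array([-ex[1],ex[0]]);d=s['tcp_pos'][:2]-g;print(d@ex,d@ey)
E
```

```text
t: 8.53
tcp_pos: [0.4731, 0.0264, 0.0769]
tool_rot: [0.121, -3.135, 0.0]
contact_force: [2.7, -0.4, 0.1]
gripper_width: 0.0153
t: 8.95
tcp_pos: [0.4778, 0.0269, 0.0186]
tool_rot: [0.122, -3.138, 0.0]
contact_force: [-0.3, 0.1, 0.4]
gripper_width: 0.0001
t 8.95 tcp [0.4778 0.0269 0.0186] rot [ 0.122 -3.138  0.   ] F [-0.3  0.1  0.4] w 0.0001
-0.10824592365332629 0.05747341612621362
```

View pics/w7.png

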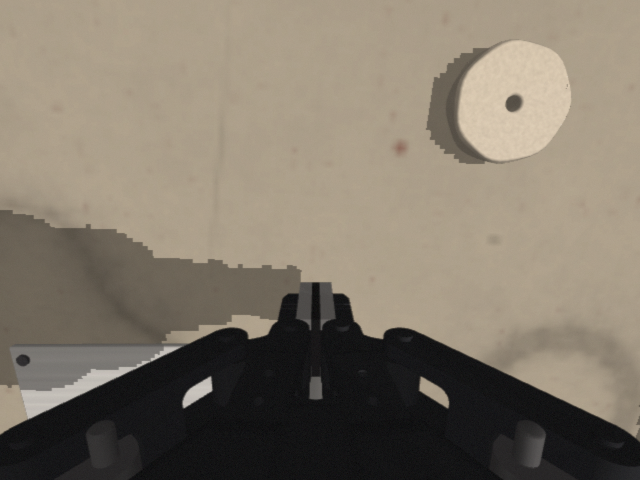

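```bash
python3 -m inch '0 -0.02 0.002 0 0;0 -0.028 0.002 0 0;0 -0.036 0.002 0 0;0 -0.044 0.002 0 0;0 -0.052 0.002 0 0'; python3 -m inch '0 -0.008 0 0 0;0 -0.016 0 0 0;0 -0.022 0 0 0;0 -0.028 0 0 0;0 -0.034 0 0 0'; python3 - <<'E'
from h import *
s,M=st();c=cam('wrist'); save(c,'w8.png')
E
```

```text
t: 9.42
tcp_pos: [0.5304, 0.0331, 0.0192]
tool_rot: [-0.122, 3.139, 0.0]
contact_force: [-0.6, -0.9, 1.0]
gripper_width: -0.0
t: 9.83
tcp_pos: [0.5642, 0.0358, 0.0187]
tool_rot: [0.122, -3.139, 0.0]
contact_force: [-0.7, 1.7, -0.4]
gripper_width: 0.0
t 9.83 tcp [0.5642 0.0358 0.0187] rot [ 0.122 -3.139  0.   ] F [-0.7  1.7 -0.4] w 0.0
```

View pics/w8.png

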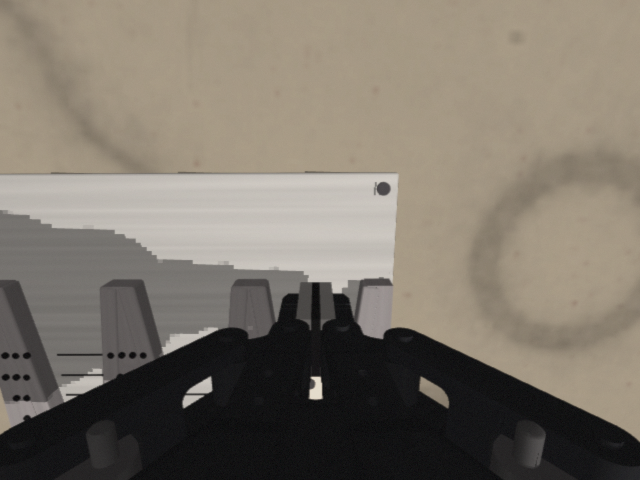

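```bash
python3 -m inch '0 -0.003 0 0 0;0 -0.006 0 0 0;0 -0.009 0 0 0;0 -0.012 0 0 0;0 -0.014 0 0 0'
```

```text
t: 10.3
tcp_pos: [0.5781, 0.0369, 0.0188]
tool_rot: [-0.122, 3.139, -0.0]
contact_force: [-0.4, 0.4, 1.4]
gripper_width: 0.0005
```

```bash
python3 -m inch '0 -0.001 0 0 0;0 -0.002 0 0 0;0 -0.003 0 0 0;0 -0.003 0 0 0;0 -0.003 0 0 0'
```

```text
t: 10.72
tcp_pos: [0.58, 0.0371, 0.0187]
tool_rot: [0.122, -3.138, -0.0]
contact_force: [-5.3, 1.2, 2.6]
gripper_width: -0.0001
```

```bash
python3 -m inch '0 -0.001 0 0 0;0 -0.001 0 0 0;0 -0.001 0 0 0'
```

```text
t: 10.97
tcp_pos: [0.5803, 0.0371, 0.0186]
tool_rot: [0.122, -3.136, -0.0]
contact_force: [-8.2, 0.7, 5.4]
gripper_width: -0.0
```

```bash
python3 -m inch '0 0.01 0 0 0;0 0.02 0 -0.03 0;0 0.04 0 -0.07 0;0.5 0.06 0 -0.11 0;1 0.06 0 -0.13 0'; python3 -m inch '1 0 0 0 0;1 0 0 0 0';python3 - <<'E'
from h import *
s,M=st();c=cam('wrist'); save(c,'w9.png'); W=cloud(c); z=W[...,2]
m=(z>.030)&(z<.045)&(W[...,0]>.56)&(W[...,0]<.68)&(W[...,1]>0)&(W[...,1]<.08); P=W[m].astype(np.float32)
(x,y),r=cv2.minEnclosingCircle(P[:,:2]); print(m.sum(),x,y,r,P[:,2].mean())
g=np.array([.590,-.0225]);a=np.radians(4.2);ex=np.array([np.cos(a),np.sin(a)]);ey=np.array([-ex[1],ex[0]]);d=np.array([x,y])-g;print(d@ex,d@ey)
to([.467,-.40,.11])
E
```

```text
t: 11.38
tcp_pos: [0.5198, 0.0319, 0.1513]
tool_rot: [-0.121, 3.139, 0.0]
contact_force: [1.9, -0.3, 0.3]
gripper_width: 0.0231
t: 11.55
tcp_pos: [0.5227, 0.0327, 0.1504]
tool_rot: [-0.122, 3.136, 0.001]
contact_force: [-0.1, 0.1, -1.1]
gripper_width: 0.048
t 11.55 tcp [0.5227 0.0327 0.1504] rot [-1.220e-01  3.136e+00  1.000e-03] F [-0.1  0.1 -1.1] w 0.048Traceback (most recent call last):
  File "<stdin>", line 4, in <module>
cv2.error: OpenCV(4.12.0) /io/opencv/modules/imgproc/src/shapedescr.cpp:201: error: (-215:Assertion failed) count >= 0 && (depth == CV_32F || depth == CV_32S) in function 'minEnclosingCircle'
```

View pics/w9.png

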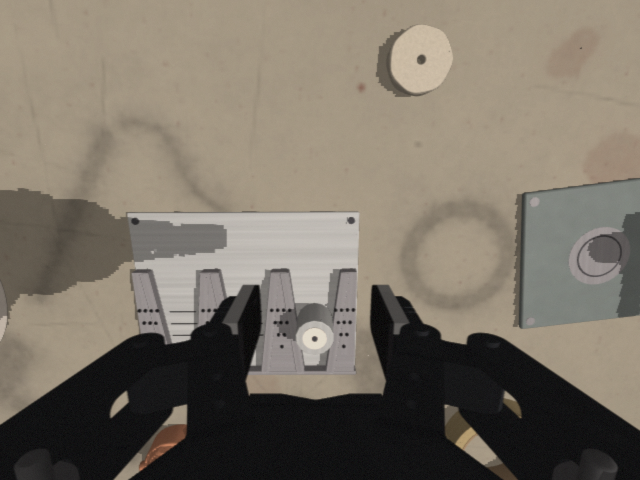

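The cartridge is wedged in lane 1, with its top at (314,338). I compute its reading from that pixel.

```bash
cat >> h.py <<'E'
g=np.array([.590,-.0225]);a=np.radians(4.2);ex=np.array([np.cos(a),np.sin(a)]);ey=np.array([-ex[1],ex[0]])
def gx(x,y):
    d=np.array([x,y])-g; return np.round([d@ex,d@ey],4)
E
python3 - <<'E'
from h import *
c=cam('wrist');W=cloud(c)
p=world(c,314.5,338.5,z=.038); print(p,gx(*p[:2]),W[338,322],W[335,308])
# studs in the left rib of lane1: 4 3 2 1 rows
for u,v in ((340,310),(340,322),(339,334),(282,346)): print(gx(*world(c,u,v,z=.014)[:2]))
print("corners",gx(*world(c,128,212,z=.004)[:2]),gx(*world(c,359,211,z=.004)[:2]))
to([.467,-.40,.11])
E
```

```text
[0.60610436 0.03843819 0.038     ] [0.0205 0.0596] [0.60468171 0.04444165 0.03886042] [0.60345918 0.03292973 0.03778129]
[0.0068 0.0818]
[0.0183 0.082 ]
[0.0301 0.0814]
[0.0423 0.0304]
corners [-0.0773 -0.0967] [-0.0788  0.0965]
t 11.65 tcp [0.5219 0.0326 0.1483] rot [ 0.122 -3.139  0.   ] F [ 0.3 -0.2 -1.5] w 0.0632
shift [ 0.0884 -0.427   0.0384]
```

Corrected by the studs and corners (a +3 mm offset), c1 reads about x = 23.5 mm, which is size 3. Now cartridge 2.

```bash
python3 -m inch '1 0.045 -0.2 0 0;1 0.045 -0.2 0 0;1 0.045 -0.2 0 0;1 0.045 -0.2 0 0;1 0.045 -0.2 0 0';python3 -m inch '1 0.044 -0.2 0.03 0;1 0.044 -0.2 0.03 0;1 0.044 -0.2 0.03 0;1 0.044 -0.2 0.03 0;1 0.044 -0.2 0.03 0'; python3 - <<'E'
from h import *
c=cam('wrist'); save(c,'w10.png'); W=cloud(c); z=W[...,2]
m=(z>.028)&(z<.04)&(np.abs(W[...,0]-.467)<.04)&(np.abs(W[...,1]+.40)<.04); P=W[m].astype(np.float32)
(x,y),r=cv2.minEnclosingCircle(P[:,:2]);print(m.sum(),x,y,r)
to([x,y,.014])
E
```

```text
t: 12.07
tcp_pos: [0.4914, -0.1727, 0.1476]
tool_rot: [0.121, -3.137, -0.0]
contact_force: [0.4, 0.7, 0.1]
gripper_width: 0.0854
t: 12.48
tcp_pos: [0.463, -0.3752, 0.1169]
tool_rot: [0.121, -3.137, -0.002]
contact_force: [1.4, 0.3, 0.6]
gripper_width: 0.0853Traceback (most recent call last):
  File "<stdin>", line 4, in <module>
cv2.error: OpenCV(4.12.0) /io/opencv/modules/imgproc/src/shapedescr.cpp:201: error: (-215:Assertion failed) count >= 0 && (depth == CV_32F || depth == CV_32S) in function 'minEnclosingCircle'
```

View pics/w10.png

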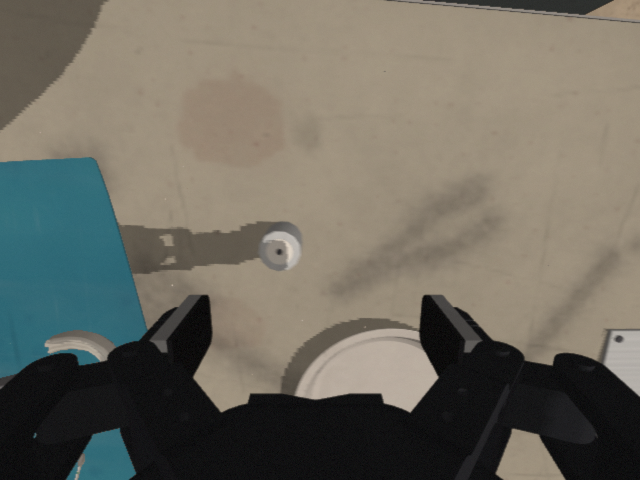

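```bash
python3 - <<'E'
from h import *
c=cam('wrist'); W=cloud(c); z=W[...,2]
m=(z>.028)&(z<.04)&(np.abs(W[...,0]-.467)<.04)&(np.abs(W[...,1]+.40)<.04); P=W[m].astype(np.float32)
(x,y),r=cv2.minEnclosingCircle(P[:,:2]*1000);print(m.sum(),x,y,r, world(c,279.5,251,z=.034))
to([x/1000,y/1000,.014])
E
```

```text
1370 466.0267028808594 -398.2578430175781 14.452754974365234 [ 0.46224021 -0.40762375  0.034     ]
t 12.58 tcp [ 0.4606 -0.3797  0.1165] rot [ 1.100e-01 -3.136e+00  2.000e-03] F [-0.3  1.1  1. ] w 0.0853
shift [-0.0045 -0.0188  0.1025]
```

```bash
python3 -m inch '1 -0.004 -0.019 0.02 0;1 -0.004 -0.019 0.02 0;1 -0.004 -0.019 0.02 0'; python3 - <<'E'
from h import *
c=cam('wrist'); W=cloud(c); z=W[...,2]
m=(z>.028)&(z<.04)&(np.abs(W[...,0]-.467)<.04)&(np.abs(W[...,1]+.40)<.04); P=W[m].astype(np.float32)
(x,y),r=cv2.minEnclosingCircle(P[:,:2]*1000);print(m.sum(),x,y,r)
to([x/1000,y/1000,.014])
E
```

```text
t: 12.83
tcp_pos: [0.4686, -0.3918, 0.0966]
tool_rot: [0.12, -3.136, -0.003]
contact_force: [-0.4, 1.2, 0.6]
gripper_width: 0.0855
1653 465.9132995605469 -398.5299377441406 14.463391304016113
t 12.88 tcp [ 0.469  -0.3914  0.0975] rot [ 1.210e-01 -3.137e+00 -2.000e-03] F [ 0.6  0.1 -0.3] w 0.0856
shift [ 0.0035 -0.007   0.0835]
```

```bash
python3 -m inch '1 0.003 -0.007 0.04 0;1 0.003 -0.007 0.075 0;1 0.003 -0.007 0.081 0;1 0.003 -0.007 0.081 0;1 0.003 -0.007 0.081 0'; python3 -m inch '0 0 0 0 0;0 0 0 0 0;0 0 0 0 0;0 0 0 0 0;0 0 0 0 0';python3 -m inch '0 0 0 0 0;0 0 0 0 0;0 0 0 0 0'; python3 -m inch '0 0 0 -0.01 0;0 0 0 -0.04 0;0 0 0 -0.08 0;0 0 0 -0.08 0;0 0 0 -0.08 0'; python3 - <<'E'
from h import *
c=cam('wrist'); save(c,'w11.png')
print(g-.003*ex)
to(np.append((g-.003*ex)-.045*ex-.06*ey,.10))
E
```

```text
t: 13.3
tcp_pos: [0.4677, -0.399, 0.0191]
tool_rot: [-0.123, 3.139, -0.0]
contact_force: [-0.0, 0.1, 0.6]
gripper_width: 0.0855
t: 13.72
tcp_pos: [0.4676, -0.3993, 0.0186]
tool_rot: [-0.122, 3.138, -0.001]
contact_force: [-3.5, 4.8, 21.8]
gripper_width: 0.0268
t: 13.97
tcp_pos: [0.4676, -0.3993, 0.0188]
tool_rot: [-0.122, 3.138, -0.001]
contact_force: [-2.2, 2.0, 12.7]
gripper_width: 0.0263
t: 14.38
tcp_pos: [0.4682, -0.3999, 0.1004]
tool_rot: [-0.122, 3.136, -0.004]
contact_force: [-0.0, 0.3, -1.2]
gripper_width: 0.0265
[ 0.58700806 -0.02271971]
t 14.43 tcp [ 0.4676 -0.3991  0.0988] rot [-1.220e-01  3.138e+00 -1.000e-03] F [ 0.5  1.  -1.6] w 0.0264
shift [-0.1031  0.3062 -0.0013]
```

View pics/w11.png

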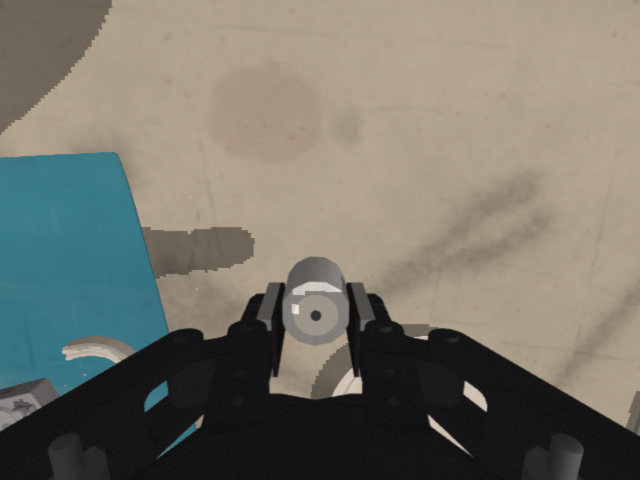

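c2 is held upright at (316,316), and the jaw width agrees with about 29 mm. I carry it to lane 3.

```bash
python3 -m inch '0 -0.052 0.153 0 0;0 -0.052 0.153 0 0;0 -0.052 0.153 0 0;0 -0.052 0.153 0 0;0 -0.052 0.153 0 0';python3 -m inch '0 -0.051 0.153 0 0;0 -0.051 0.153 0 0;0 -0.051 0.153 0 0;0 -0.051 0.153 0 0;0 -0.051 0.153 0 0'; python3 -m inch '0 0 0 0 0'; python3 - <<'E'
from h import *
c=cam('wrist'); save(c,'w12.png')
to(np.append((g-.003*ex)-.045*ex-.06*ey,.0235))
E
```

```text
t: 14.85
tcp_pos: [0.509, -0.2342, 0.0965]
tool_rot: [0.135, -3.137, -0.007]
contact_force: [2.0, 0.9, -0.6]
gripper_width: 0.0266
t: 15.27
tcp_pos: [0.5473, -0.0779, 0.0967]
tool_rot: [0.136, -3.138, -0.005]
contact_force: [1.0, 2.1, -0.0]
gripper_width: 0.0265
t: 15.35
tcp_pos: [0.5461, -0.0838, 0.0969]
tool_rot: [0.129, -3.137, -0.001]
contact_force: [-0.4, -0.8, -0.6]
gripper_width: 0.0266
t 15.4 tcp [ 0.5457 -0.0858  0.0971] rot [ 0.124 -3.138  0.   ] F [ 0.2 -1.1 -1.1] w 0.0266
shift [-0.0009 -0.0001  0.0736]
```

View pics/w12.png

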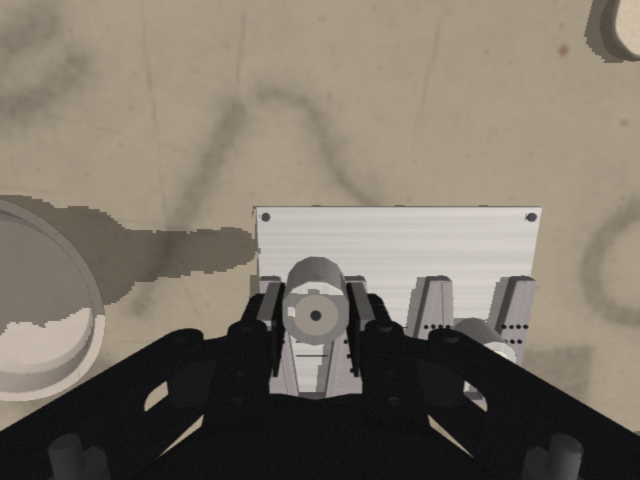

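Centred on lane 3. I lower, release, then go behind it.

```bash
python3 -m inch '0 0 0 0.04 0;0 0 0 0.066 0;0 0 0 0.075 0;0 0 0 0.075 0;0 0 0 0.075 0'; python3 -m inch '0 0 0 0 0;0.5 0 0 0 0;0.5 0 0 0 0;0.5 0 0 0 0;0.5 0 0 0 0'; python3 -m inch '0.55 0 0 -0.04 0;0.55 0 0 -0.055 0;0.3 0.03 0 -0.055 0;0 0.06 0 -0.055 0;0 0.06 0 -0.055 0';python3 - <<'E'
from h import *
c=cam('wrist'); save(c,'w13.png')
to(np.append((g-.003*ex)-.105*ex-.06*ey,.0187))
E
```

```text
t: 15.82
tcp_pos: [0.5456, -0.0875, 0.0226]
tool_rot: [0.119, -3.138, 0.001]
contact_force: [0.7, -0.2, -1.1]
gripper_width: 0.0265
t: 16.23
tcp_pos: [0.5463, -0.086, 0.0231]
tool_rot: [-0.122, 3.139, -0.0]
contact_force: [-1.2, -0.3, 0.4]
gripper_width: 0.0431
t: 16.65
tcp_pos: [0.4813, -0.0913, 0.078]
tool_rot: [0.119, -3.136, -0.0]
contact_force: [1.0, -1.7, -0.3]
gripper_width: 0.011
t 16.7 tcp [ 0.4842 -0.0909  0.0782] rot [ 0.12  -3.138 -0.   ] F [1.3 1.3 0.5] w 0.0038
shift [-0.0026  0.0005  0.0595]
```

View pics/w13.png

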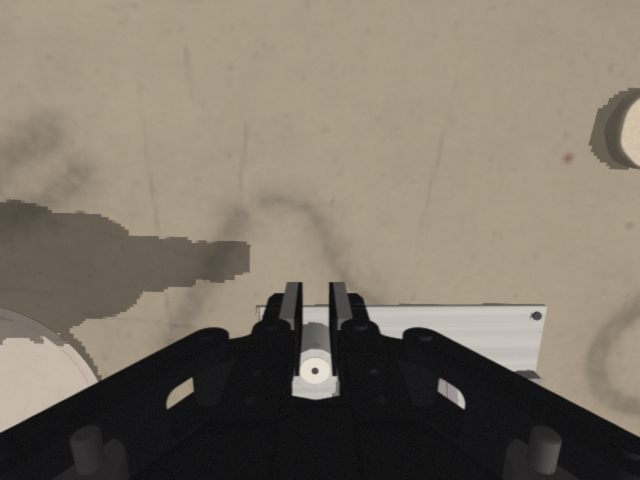

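```bash
python3 -m inch '0 0 0 0.03 0;0 0 0 0.055 0;0 0 0 0.0595 0;0 0 0 0.0595 0;0 0 0 0.0595 0'; python3 -m inch '0 -0.02 0 0 0;0 -0.028 0 0 0;0 -0.036 0 0 0;0 -0.044 0 0 0;0 -0.052 0 0 0'; python3 -m inch '0 -0.008 0 0 0;0 -0.016 0 0 0;0 -0.024 0 0 0;0 -0.032 0 0 0;0 -0.038 0 0 0';python3 -m inch '0 -0.005 0 0 0;0 -0.01 0 0 0;0 -0.014 0 0 0;0 -0.018 0 0 0;0 -0.02 0 0 0'; python3 -c "
from h import *
s,M=st();print(gx(*s['tcp_pos'][:2]))"
```

```text
t: 17.12
tcp_pos: [0.4868, -0.0908, 0.0189]
tool_rot: [0.122, -3.139, 0.0]
contact_force: [0.7, 0.4, 0.9]
gripper_width: -0.0001
t: 17.53
tcp_pos: [0.5388, -0.0865, 0.0188]
tool_rot: [-0.122, 3.139, -0.0]
contact_force: [-0.0, 0.4, 0.8]
gripper_width: -0.0002
t: 17.95
tcp_pos: [0.577, -0.0836, 0.0183]
tool_rot: [-0.122, 3.139, -0.0]
contact_force: [-1.1, -0.2, 0.9]
gripper_width: -0.0004
t: 18.37
tcp_pos: [0.5965, -0.082, 0.0183]
tool_rot: [-0.122, 3.139, -0.0]
contact_force: [0.2, 0.7, 0.1]
gripper_width: -0.0003
t 18.37 tcp [ 0.5965 -0.082   0.0183] rot [-0.122  3.139 -0.   ] F [0.2 0.7 0.1] w -0.0003
[ 0.0021 -0.0598]
```

```bash
python3 -m inch '0 -0.001 0 0 0;0 -0.002 0 0 0;0 -0.003 0 0 0;0 -0.004 0 0 0;0 -0.004 0 0 0'; python3 -m inch '0 -0.001 0 0 0;0 -0.002 0 0 0;0 -0.002 0 0 0'
```

```text
t: 18.78
tcp_pos: [0.6001, -0.0818, 0.0183]
tool_rot: [-0.122, 3.139, -0.0]
contact_force: [-0.3, 0.1, 0.0]
gripper_width: -0.0003
t: 19.03
tcp_pos: [0.6021, -0.0816, 0.0183]
tool_rot: [-0.122, 3.139, 0.0]
contact_force: [-1.2, 1.0, -0.5]
gripper_width: 0.0001
```

```bash
python3 -m inch '0 -0.001 0 0 0;0 -0.002 0 0 0;0 -0.003 0 0 0;0 -0.003 0 0 0'
```

```text
t: 19.37
tcp_pos: [0.6035, -0.0816, 0.0181]
tool_rot: [0.121, -3.136, -0.0]
contact_force: [-9.7, -0.4, 6.1]
gripper_width: -0.0001
```

Wedged at about 10 N, at the position expected for size 2. I back off and check both cartridges.

```bash
python3 -m inch '0 0 0 0 0;0 0.01 0 0 0;0 0.02 0 -0.03 0;0 0.04 0 -0.07 0;0 0.06 -0.0 -0.12 0'; python3 -m inch '0 -0.01 0.06 -0.07 0;0 -0.01 0.06 -0.07 0;0 -0.01 0.06 -0.07 0;0 -0.01 0.06 -0.07 0';python3 -m inch '0 0 0 0 0;0 0 0 0 0';python3 - <<'E'
from h import *
s,M=st();c=cam('wrist'); save(c,'w14.png',(140,120,500,390),2.2)
E
```

```text
t: 19.78
tcp_pos: [0.5494, -0.0858, 0.1245]
tool_rot: [0.122, -3.137, -0.0]
contact_force: [0.7, -0.2, 0.8]
gripper_width: -0.0002
t: 20.12
tcp_pos: [0.5577, -0.0225, 0.1966]
tool_rot: [-0.127, 3.135, 0.002]
contact_force: [0.2, -0.7, -0.2]
gripper_width: 0.0001
t: 20.28
tcp_pos: [0.5557, -0.0259, 0.1931]
tool_rot: [0.121, -3.138, 0.001]
contact_force: [-0.2, -0.4, 0.2]
gripper_width: 0.0003
t 20.28 tcp [ 0.5557 -0.0259  0.1931] rot [ 1.210e-01 -3.138e+00  1.000e-03] F [-0.2 -0.4  0.2] w 0.0003
```

View pics/w14.png

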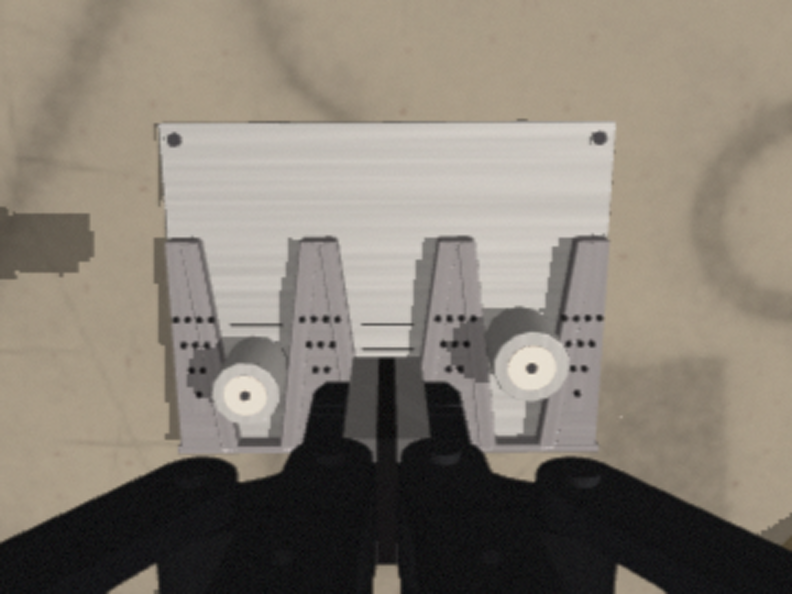

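Both stand wedged: the lane 3 top is at crop (245,396) and the lane 1 top at crop (531,369). I compute readings relative to the corners and studs.

```bash
python3 - <<'E'
from h import *
c=cam('wrist')
f=lambda u,v,z:gx(*world(c,140+u/2.2,120+v/2.2,z=z)[:2])
print("corners",f(160,124,.004),f(614,123,.004))
print("studs4-1",f(581,318,.014),f(579,344,.014),f(577,369,.014),f(577,394,.014),"left",f(193,320,.014),f(196,345,.014))
print("top L3",f(245,396,.038),"top L1",f(531,369,.038))
to([.504,.386,.23])
E
```

```text
corners [-0.0753 -0.0976] [-0.0761  0.0962]
studs4-1 [0.0082 0.0853] [0.0204 0.0853] [0.0323 0.0852] [0.0445 0.086 ] left [ 0.0094 -0.0864] [ 0.0212 -0.0858]
top L3 [ 0.035  -0.0603] top L1 [0.0226 0.0595]
t 20.38 tcp [ 0.5556 -0.0261  0.193 ] rot [ 1.200e-01 -3.137e+00  1.000e-03] F [0.2 0.6 0.1] w -0.0003
shift [ 0.0201  0.4148 -0.0371]
```

Readings after a +1.5 mm correction: lane 3 is about 36 mm (size 2) and lane 1 about 24 mm (size 3). The widest is in lane 1, so I need notch 3. On to the knob.

```bash
python3 -m inch '1 0.01 0.2 -0.05 -7;1 0.01 0.2 -0.05 -7;1 0.01 0.2 -0.05 -7;1 0.01 0.2 -0.05 -7;1 0.01 0.2 -0.05 -7'; python3 -c "
from h import *
to([.504,.386,.23])"
```

```text
t: 20.8
tcp_pos: [0.5301, 0.1748, 0.2439]
tool_rot: [0.312, -3.125, 0.001]
contact_force: [0.7, 0.2, -0.2]
gripper_width: 0.0607
t 20.8 tcp [0.5301 0.1748 0.2439] rot [ 3.120e-01 -3.125e+00  1.000e-03] F [ 0.7  0.2 -0.2] w 0.0607
shift [-0.0162  0.2122  0.0138]
```

```bash
python3 -m inch '1 -0.016 0.21 0.01 0;1 -0.016 0.21 0.01 0;1 -0.016 0.21 0.01 0;1 -0.016 0.21 0.01 0;1 -0.016 0.21 0.01 0'; python3 -m inch '1 0 0 0 0;1 0 0 0 0'; python3 - <<'E'
from h import *
c=cam('wrist'); save(c,'w15.png'); W=cloud(c); z=W[...,2]
m=(z>.148)&(z<.165)&(np.abs(W[...,0]-.504)<.04)&(np.abs(W[...,1]-.386)<.04); P=W[m].astype(np.float32)
(x,y),r=cv2.minEnclosingCircle(P[:,:2]*1000);print(m.sum(),x,y,r,P[:,2].mean(),cv2.minAreaRect(P[:,:2]*1000))
to([x/1000,y/1000,.128])
E
```

```text
t: 21.22
tcp_pos: [0.5047, 0.3812, 0.2332]
tool_rot: [0.312, -3.125, 0.002]
contact_force: [0.5, -0.5, 0.1]
gripper_width: 0.0851
t: 21.38
tcp_pos: [0.5041, 0.3816, 0.2324]
tool_rot: [0.318, -3.123, 0.002]
contact_force: [0.7, -0.5, 0.2]
gripper_width: 0.0856
1178 504.93359375 386.1830749511719 12.986717224121094 0.15553607 ((504.79345703125, 386.0567932128906), (24.673566818237305, 25.163890838623047), 65.265625)
t 21.43 tcp [0.505  0.3796 0.233 ] rot [ 3.140e-01 -3.125e+00  3.000e-03] F [-0.  -1.1 -0.1] w 0.0857
shift [-0.0014  0.0066  0.105 ]
```

View pics/w15.png

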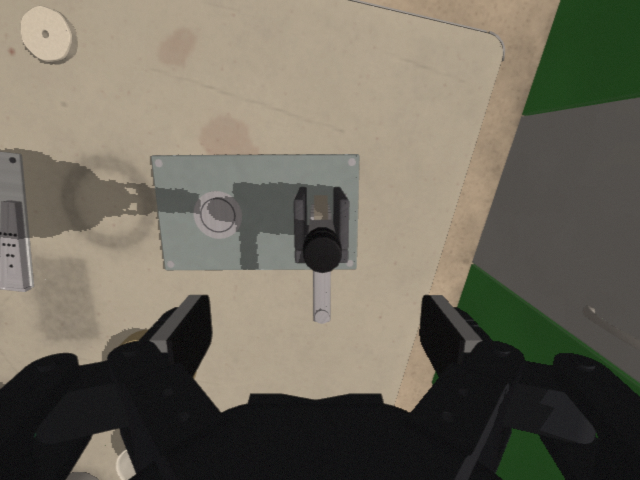

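The knob is at (322,250), centred at (0.505, 0.386) with its top at 0.156, as expected. The pad is at (217,214). I descend and grip.

```bash
python3 - <<'E'
from h import *
c=cam('wrist'); print("pad",world(c,217.5,214,z=.006))
E
python3 -m inch '1 -0.001 0.006 0 0;1 -0.001 0.006 0.03 0;1 -0.001 0.006 0.07 0;1 -0.001 0.006 0.104 0;1 -0.001 0.006 0.104 0'; python3 -m inch '0 0 0 0 0;0 0 0 0 0;0 0 0 0 0;0 0 0 0 0;0 0 0 0 0';python3 -m inch '0 0 0 0 0;0 0 0 0 0;0 0 0 0 0'
```

```text
pad [0.52764812 0.2764475  0.006     ]
t: 21.9
tcp_pos: [0.5027, 0.3835, 0.1246]
tool_rot: [0.311, -3.119, 0.008]
contact_force: [-1.0, -0.1, -0.4]
gripper_width: 0.0854
t: 22.32
tcp_pos: [0.5053, 0.3866, 0.1318]
tool_rot: [-0.313, 3.124, 0.002]
contact_force: [0.5, -7.7, 7.8]
gripper_width: 0.0257
t: 22.57
tcp_pos: [0.5054, 0.3864, 0.132]
tool_rot: [-0.313, 3.124, 0.002]
contact_force: [-3.0, -2.2, 12.9]
gripper_width: 0.0242
```

```bash
python3 -m inch '0 0 0 -0.008 0;0 0 0 -0.016 0;0 0 0 -0.024 0;0 0 0 -0.032 0;0 0 0 -0.04 0'; python3 -m inch '0 0 0 -0.006 0;0 0 0 -0.012 0;0 0 0 -0.012 0;0 0 0 -0.012 0'; python3 - <<'E'
from h import *
st();c=cam('side'); save(c,'s1.png',(240,120,360,240),5)
E
```

```text
t: 22.98
tcp_pos: [0.5053, 0.3864, 0.1714]
tool_rot: [-0.313, 3.125, 0.001]
contact_force: [5.4, 3.1, -4.7]
gripper_width: 0.0241
t: 23.32
tcp_pos: [0.5053, 0.3863, 0.183]
tool_rot: [-0.313, 3.125, 0.001]
contact_force: [6.3, 1.6, -2.9]
gripper_width: 0.024
t 23.32 tcp [0.5053 0.3863 0.183 ] rot [-3.130e-01  3.125e+00  1.000e-03] F [ 6.3  1.6 -2.9] w 0.024
```

View pics/s1.png

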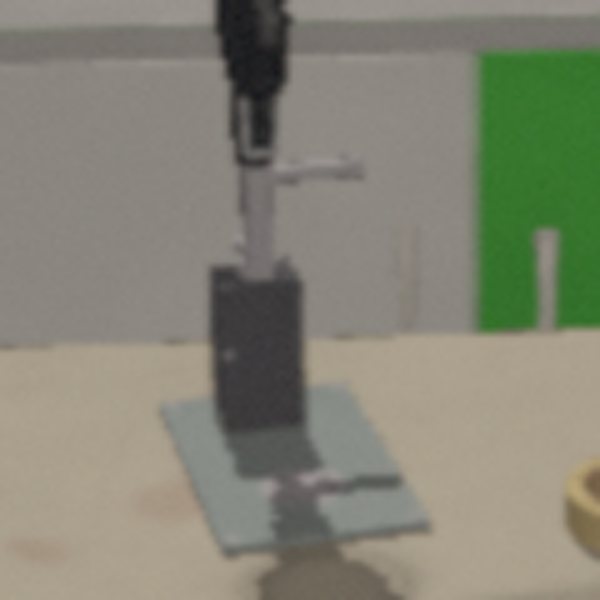

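The stop has risen about 51 mm. I add a hair and let go.

```bash
python3 -m inch '0 0 0 -0.001 0;0 0 0 -0.001 0'; python3 -m inch '0.2 0 0 0 0;0.5 0 0 0 0;0.8 0 0 0 0;1 0 0 0 0;1 0 0 0 0'; python3 -m inch '1 0 0 0 0;1 0 0 0 0;1 0 0 -0.03 0;1 0 0 -0.07 0;1 0 0 -0.08 0';python3 - <<'E'
from h import *
st()
c=cam('wrist'); save(c,'w16.png'); W=cloud(c); z=W[...,2]
m=(z>.13)&(z<.26)&(np.abs(W[...,0]-.504)<.02)&(np.abs(W[...,1]-.386)<.02); P=W[m]
print(m.sum(),np.percentile(P[:,2],[10,50,90]))
c=cam('side'); save(c,'s2.png',(240,120,360,240),5)
W=cloud(c); m=(W[...,2]>.12)&(W[...,2]<.26)&(np.abs(W[...,0]-.504)<.03)&(np.abs(W[...,1]-.376)<.03); print(m.sum(),np.percentile(W[m][:,2],[2,50,98]))
E
```

```text
t: 23.53
tcp_pos: [0.5053, 0.3863, 0.1835]
tool_rot: [-0.313, 3.125, 0.001]
contact_force: [7.2, 2.0, -3.6]
gripper_width: 0.0239
t: 23.95
tcp_pos: [0.5045, 0.3862, 0.1832]
tool_rot: [0.314, -3.125, 0.0]
contact_force: [0.4, -0.7, 0.2]
gripper_width: 0.0714
t: 24.37
tcp_pos: [0.5062, 0.3869, 0.2686]
tool_rot: [-0.312, 3.121, 0.005]
contact_force: [0.2, 0.7, 1.3]
gripper_width: 0.0858
t 24.37 tcp [0.5062 0.3869 0.2686] rot [-0.312  3.121  0.005] F [0.2 0.7 1.3] w 0.0858
1780 [0.16265458 0.20289609 0.20404555]
237 [0.12236087 0.16691086 0.20496149]
```

View pics/s2.png

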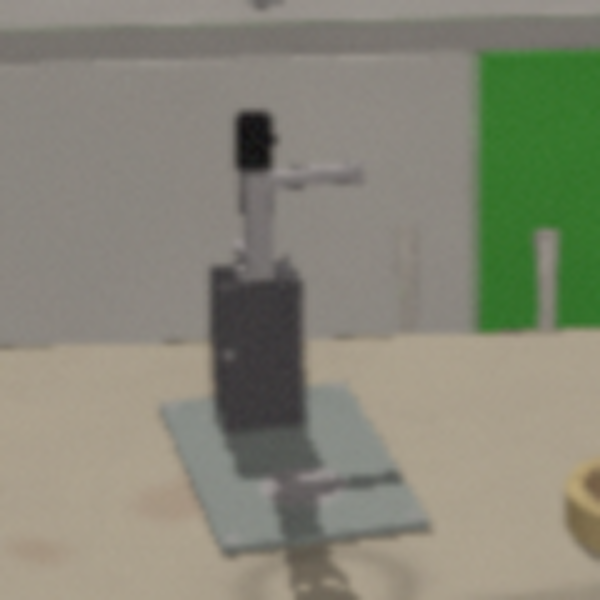

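View pics/w16.png

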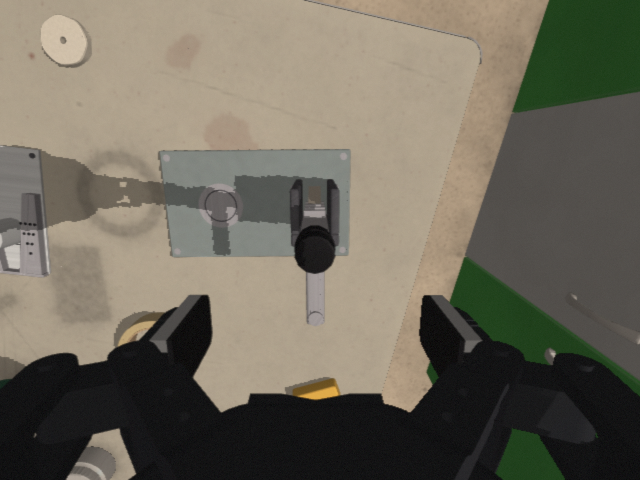

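The knob top is now at 0.204, up from 0.156: a 48 mm rise, which is notch 3. Next I fetch the widest cartridge from lane 1.

```bash
python3 -m inch '1 0 -0.08 0 0;1 -0.04 -0.2 0 7;1 -0.04 -0.2 0 7;1 -0.04 -0.2 0 7;1 -0.04 -0.2 0 7'; python3 -m inch '1 0 0 0 0'; python3 -c "
from h import *
to([.6075,.0388,.12])"
```

```text
t: 24.88
tcp_pos: [0.5841, 0.1957, 0.2628]
tool_rot: [0.121, -3.139, 0.001]
contact_force: [1.4, 0.2, -0.1]
gripper_width: 0.0859
t: 24.97
tcp_pos: [0.5865, 0.1895, 0.2631]
tool_rot: [-0.108, 3.139, -0.006]
contact_force: [0.9, -0.9, 0.8]
gripper_width: 0.0854
t 24.97 tcp [0.5865 0.1895 0.2631] rot [-0.108  3.139 -0.006] F [ 0.9 -0.9  0.8] w 0.0854
shift [-0.0105 -0.1513  0.1437]
```

```bash
python3 -m inch '1 -0.01 -0.152 0.13 0;1 -0.01 -0.152 0.13 0;1 -0.01 -0.152 0.13 0;1 -0.01 -0.152 0.13 0;1 -0.01 -0.152 0.13 0'; python3 -m inch '1 0 0 0 0;1 0 0 0 0'; python3 - <<'E'
from h import *
c=cam('wrist'); save(c,'w17.png'); W=cloud(c); z=W[...,2]
m=(z>.031)&(z<.046)&(np.abs(W[...,0]-.6075)<.04)&(np.abs(W[...,1]-.039)<.04); P=W[m].astype(np.float32)
(x,y),r=cv2.minEnclosingCircle(P[:,:2]*1000);print(m.sum(),x,y,r)
to([x/1000,y/1000,.022])
E
```

```text
t: 25.38
tcp_pos: [0.6046, 0.0448, 0.131]
tool_rot: [0.12, -3.138, 0.001]
contact_force: [1.8, 0.3, 0.8]
gripper_width: 0.0854
t: 25.55
tcp_pos: [0.6046, 0.0456, 0.1317]
tool_rot: [0.118, -3.137, 0.001]
contact_force: [0.1, 0.0, -0.2]
gripper_width: 0.0852
1553 606.926513671875 38.541534423828125 15.961028099060059
t 25.6 tcp [0.6052 0.0473 0.1327] rot [ 0.121 -3.138  0.   ] F [-1.1 -0.   0.2] w 0.0849
shift [-0.0012 -0.0088  0.1107]
```

View pics/w17.png

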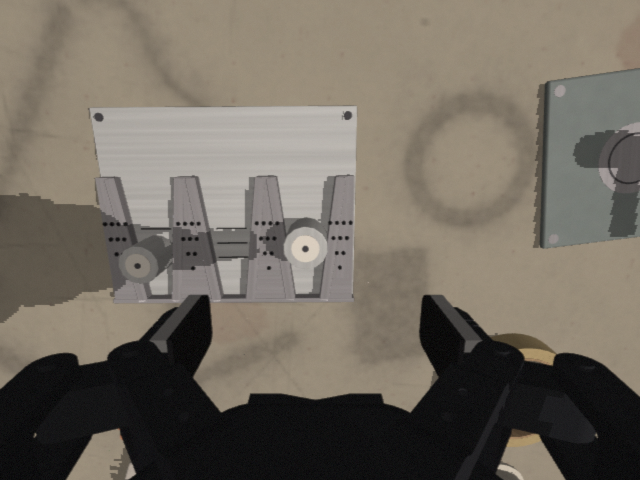

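c1 is at (305,248), in place at (0.607, 0.0385). I descend and grip.

```bash
python3 -m inch '1 -0.001 -0.008 0.03 0;1 -0.001 -0.008 0.065 0;1 -0.001 -0.008 0.095 0;1 -0.001 -0.008 0.109 0;1 -0.001 -0.008 0.109 0'; python3 -m inch '0 0 0 0 0;0 0 0 0 0;0 0 0 0 0;0 0 0 0 0;0 0 0 0 0';python3 -m inch '0 0 0 0 0;0 0 0 0 0;0 0 0 0 0'
```

```text
t: 26.02
tcp_pos: [0.6057, 0.0406, 0.0221]
tool_rot: [0.124, -3.136, -0.0]
contact_force: [-0.8, -0.4, 0.2]
gripper_width: 0.0853
t: 26.43
tcp_pos: [0.608, 0.0389, 0.0258]
tool_rot: [-0.122, 3.137, -0.001]
contact_force: [-2.6, 1.8, 16.0]
gripper_width: 0.0294
t: 26.68
tcp_pos: [0.6079, 0.039, 0.0259]
tool_rot: [-0.121, 3.137, -0.0]
contact_force: [-3.1, -2.8, 13.7]
gripper_width: 0.0295
```

```bash
python3 -m inch '0 0.005 0 0 0;0 0.012 0 0 0;0 0.016 0 -0.002 0;0 0.018 0 -0.03 0;0 0.018 0 -0.06 0'; python3 -m inch '0 0 0 -0.02 0;0 0 0 -0.02 0';python3 - <<'E'
from h import *
c=cam('wrist'); save(c,'w18.png')
to([.5275,.2773,.10])
E
```

```text
t: 27.1
tcp_pos: [0.5876, 0.0378, 0.0842]
tool_rot: [0.122, -3.136, 0.001]
contact_force: [0.4, 0.3, 0.1]
gripper_width: 0.0295
t: 27.27
tcp_pos: [0.591, 0.0381, 0.1087]
tool_rot: [-0.121, 3.134, 0.001]
contact_force: [0.6, -0.1, -0.2]
gripper_width: 0.0289
t 27.32 tcp [0.5902 0.0383 0.1067] rot [-1.220e-01  3.136e+00  1.000e-03] F [ 0.2 -0.5 -1.4] w 0.0297
shift [0.044  0.2432 0.0066]
```

View pics/w18.png

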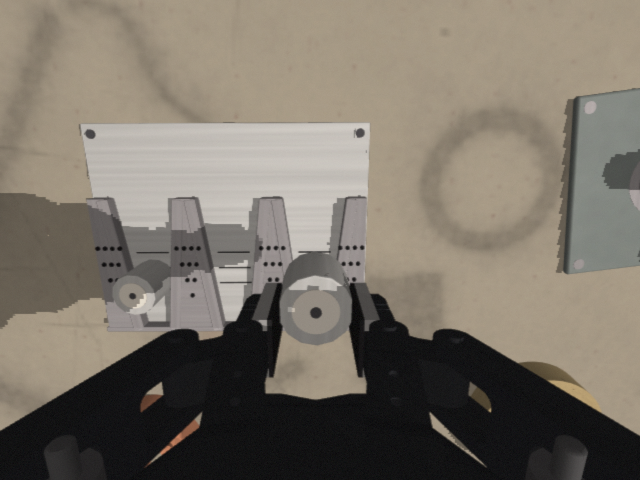

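```bash
python3 -m inch '0 0.03 0.15 0 -7;0 0.03 0.15 0 -7;0 0.03 0.15 0 -7;0 0.03 0.15 0 -7;0 0.03 0.15 0 -7'; python3 -m inch '0 0 0 0 0;0 0 0 0 0;0 0 0 0 0';python3 - <<'E'
from h import *
c=cam('wrist'); save(c,'w19.png')
to([.5275,.2773,.10])
E
```

```text
t: 27.73
tcp_pos: [0.5449, 0.1921, 0.1033]
tool_rot: [0.325, -3.123, -0.004]
contact_force: [0.1, 0.6, -0.4]
gripper_width: 0.0294
t: 27.98
tcp_pos: [0.5478, 0.1839, 0.104]
tool_rot: [0.311, -3.126, 0.001]
contact_force: [0.3, -0.4, 0.1]
gripper_width: 0.0292
t 28.03 tcp [0.5478 0.1839 0.1041] rot [ 3.110e-01 -3.126e+00  1.000e-03] F [ 0.3  0.2 -0. ] w 0.029
shift [0.0015 0.0956 0.004 ]
```

View pics/w19.png

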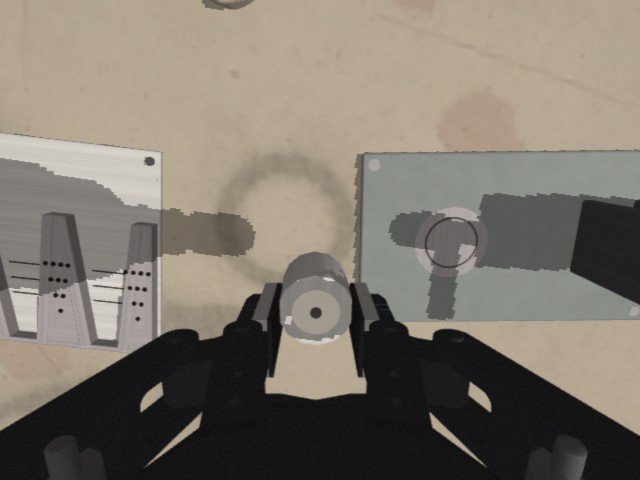

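The ring mark of the pad is at (452,242), and the cartridge is held at (316,313). I measure the pad from here.

```bash
python3 - <<'E'
from h import *
c=cam('wrist')
p=world(c,452,242.5,z=.006);print("pad",p)
q=world(c,360.5,152.5,z=.006); r=world(c,360,321,z=.006); print("edge len",np.linalg.norm(q-r),q,r, (q+r)/2)
al=np.radians(11.3); n=np.array([-np.sin(al),np.cos(al)]); print("pad from edge", ((q+r)/2)[:2]+.065*n)
# held cartridge top centre: height = TCP z -.0219+.034
s=manip.observe(); zt=s['tcp_pos'][2]-.0219+.034; print("cart top",world(c,316,313,z=zt), s['tcp_pos'])
to([p[0],p[1],.10])
E
```

```text
pad [0.52807476 0.27961802 0.006     ]
edge len 0.12443320161825498 [0.48010276 0.20103868 0.006     ] [0.60132617 0.22911906 0.006     ] [0.54071447 0.21507887 0.006     ]
pad from edge [0.52797797 0.27881882]
cart top [0.54767576 0.18388214 0.11626385] [0.54786016 0.18399337 0.10416385]
t 28.08 tcp [0.5479 0.184  0.1042] rot [ 3.110e-01 -3.126e+00  1.000e-03] F [-0.2  0.6 -0.9] w 0.0293
shift [0.0006 0.0977 0.0041]
```

```bash
python3 -m inch '0 0 0.03 0 0;0 0 0.06 0 0;0 0 0.097 0 0;0 0 0.097 0 0;0 0 0.097 0 0'; python3 -m inch '0 0 0 0 0;0 0 0 0 0;0 0 0 0 0';python3 -c "
from h import *
to([.5278,.2788,.0285])"
```

```text
t: 28.5
tcp_pos: [0.5278, 0.2818, 0.104]
tool_rot: [0.317, -3.125, -0.001]
contact_force: [0.4, 0.1, -0.6]
gripper_width: 0.0294
t: 28.75
tcp_pos: [0.5289, 0.2789, 0.1044]
tool_rot: [-0.31, 3.126, -0.001]
contact_force: [-0.1, -0.1, -0.4]
gripper_width: 0.0292
t 28.75 tcp [0.5289 0.2789 0.1044] rot [-3.100e-01  3.126e+00 -1.000e-03] F [-0.1 -0.1 -0.4] w 0.0292
shift [0.0011 0.0001 0.0759]
```

```bash
python3 -m inch '0 0.001 0 0.035 0;0 0.001 0 0.06 0;0 0.001 0 0.07 0;0 0.001 0 0.074 0;0 0.001 0 0.074 0'; python3 -m inch '0 0 0 0 0;0 0 0 0 0';python3 - <<'E'
from h import *
st();c=cam('wrist'); save(c,'w20.png')
E
```

```text
t: 29.17
tcp_pos: [0.5275, 0.2795, 0.0301]
tool_rot: [0.312, -3.125, 0.001]
contact_force: [-0.1, -0.4, -1.0]
gripper_width: 0.0292
t: 29.33
tcp_pos: [0.5281, 0.2804, 0.0316]
tool_rot: [-0.313, 3.124, 0.001]
contact_force: [-0.4, -0.0, -0.7]
gripper_width: 0.0295
t 29.33 tcp [0.5281 0.2804 0.0316] rot [-3.130e-01  3.124e+00  1.000e-03] F [-0.4 -0.  -0.7] w 0.0295
```

View pics/w20.png

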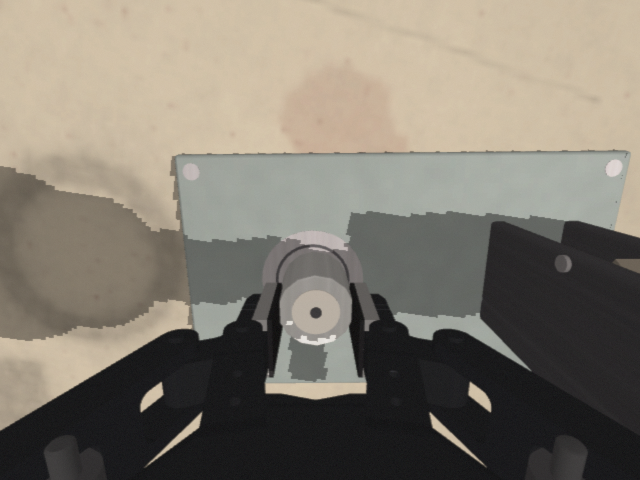

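It is centred over the ring. I lower 3 mm and release.

```bash
python3 -m inch '0 0 -0.001 0.002 0;0 0 -0.001 0.003 0;0 0 -0.001 0.003 0;0 0 -0.001 0.003 0'; python3 -m inch '0.3 0 0 0 0;0.4 0 0 0 0;0.55 0 0 0 0;0.55 0 0 0 0;0.55 0 0 0 0'; python3 -m inch '0.55 0 0 0 0;0.55 0 0 -0.03 0;0.55 0 0 -0.06 0;0.55 0 0 -0.08 0;0.55 0 0 -0.08 0';python3 -m inch '0.55 0 -0.06 0 0;0.55 0 -0.12 0 0;0.55 0 -0.12 0 0;0.55 0 -0.12 0 0';python3 - <<'E'
from h import *
st();c=cam('wrist'); save(c,'w21.png');W=cloud(c); z=W[...,2]
m=(z>.034)&(z<.046)&(np.abs(W[...,0]-.5278)<.04)&(np.abs(W[...,1]-.279)<.035); P=W[m].astype(np.float32)
(x,y),r=cv2.minEnclosingCircle(P[:,:2]*1000);print(m.sum(),x,y,r,P[:,2].mean())
E
```

```text
t: 29.72
tcp_pos: [0.5279, 0.2792, 0.028]
tool_rot: [-0.313, 3.125, 0.001]
contact_force: [-0.7, -1.2, 8.9]
gripper_width: 0.0291
t: 30.13
tcp_pos: [0.5275, 0.2792, 0.0273]
tool_rot: [-0.314, 3.126, -0.0]
contact_force: [-1.1, -0.5, -0.3]
gripper_width: 0.0468
t: 30.55
tcp_pos: [0.5293, 0.28, 0.1112]
tool_rot: [-0.312, 3.121, 0.004]
contact_force: [0.9, 0.0, 0.4]
gripper_width: 0.0468
t: 30.88
tcp_pos: [0.5527, 0.1532, 0.1073]
tool_rot: [-0.301, 3.127, -0.006]
contact_force: [0.3, -1.0, 0.3]
gripper_width: 0.0471
t 30.88 tcp [0.5527 0.1532 0.1073] rot [-0.301  3.127 -0.006] F [ 0.3 -1.   0.3] w 0.0471
2097 526.7057495117188 278.5971374511719 16.661455154418945 0.039944183
```

View pics/w21.png

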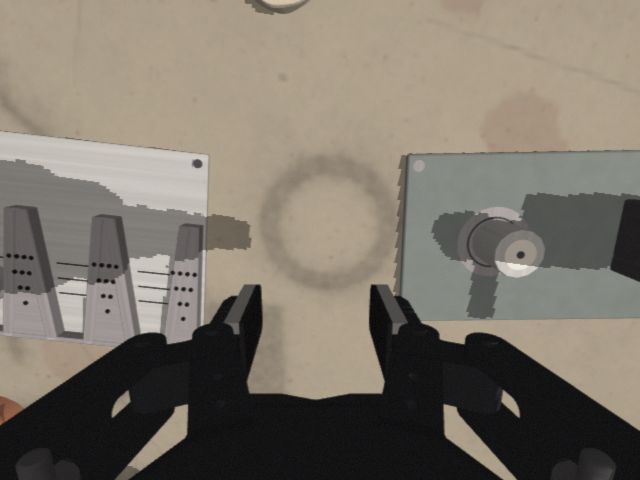

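The cartridge stands on the pad at (0.5267, 0.2786), with its top at 0.040. Next is the other cartridge in lane 3.

```bash
python3 -m inch '1 -0.02 -0.06 -0.03 7;1 -0.03 -0.12 -0.03 7;1 -0.03 -0.15 -0.03 7;1 -0.03 -0.15 -0.03 7;1 -0.03 -0.15 -0.03 7';python3 -m inch '1 0 0 0 0;1 0 0 0 0'; python3 -c "
from h import *
to([.629,-.08,.13])"
```

```text
t: 31.35
tcp_pos: [0.6122, 0.0135, 0.1378]
tool_rot: [-0.111, 3.138, -0.005]
contact_force: [-0.7, -0.7, -0.6]
gripper_width: 0.0854
t: 31.52
tcp_pos: [0.6103, 0.0218, 0.1368]
tool_rot: [0.123, -3.138, -0.001]
contact_force: [0.3, 0.9, 0.3]
gripper_width: 0.0854
t 31.52 tcp [0.6103 0.0218 0.1368] rot [ 1.230e-01 -3.138e+00 -1.000e-03] F [0.3 0.9 0.3] w 0.0854
shift [-0.0107 -0.1029  0.0067]
```

```bash
python3 -m inch '1 -0.011 -0.04 0 0;1 -0.011 -0.08 0 0;1 -0.011 -0.103 0 0;1 -0.011 -0.103 0 0;1 -0.011 -0.103 0 0';python3 -m inch '1 0 0 0 0;1 0 0 0 0'; python3 - <<'E'
from h import *
c=cam('wrist'); save(c,'w22.png'); W=cloud(c); z=W[...,2]
m=(z>.031)&(z<.046)&(np.abs(W[...,0]-.628)<.03)&(np.abs(W[...,1]+.08)<.04); P=W[m].astype(np.float32)
(x,y),r=cv2.minEnclosingCircle(P[:,:2]*1000);print(m.sum(),x,y,r)
to([x/1000,y/1000,.022])
for r in manip.recognise("orange_cast","wrist")[:1]: print(r, W[int(r['pixel'][1]),int(r['pixel'][0])])
E
```

```text
t: 31.93
tcp_pos: [0.6294, -0.0809, 0.1369]
tool_rot: [0.122, -3.139, -0.001]
contact_force: [-0.2, 0.1, -0.1]
gripper_width: 0.0856
t: 32.1
tcp_pos: [0.6296, -0.079, 0.1371]
tool_rot: [0.126, -3.139, -0.001]
contact_force: [0.0, -0.6, 0.6]
gripper_width: 0.0855
1238 628.3971557617188 -80.1109619140625 14.535111427307129
t 32.15 tcp [ 0.6296 -0.0792  0.1372] rot [ 1.260e-01 -3.139e+00 -1.000e-03] F [ 0.8  0.  -1. ] w 0.0851
shift [ 0.0013 -0.0008  0.1152]
{'pixel': [297.7, 371.5], 'confidence': 0.58} [ 0.74331884 -0.08513226  0.02791776]
```

View pics/w22.png

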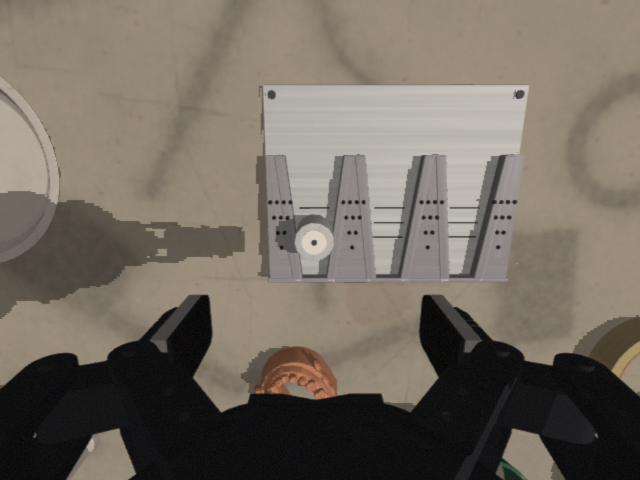

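c2 is at (314,242), at (0.628, -0.080). The cast is clear at x ≥ 0.71. I grip, draw back and lift.

```bash
python3 -m inch '1 0.001 -0.001 0.03 0;1 0.001 -0.001 0.065 0;1 0.001 -0.001 0.1 0;1 0.001 -0.001 0.113 0;1 0.001 -0.001 0.113 0'; python3 -m inch '0 0 0 0 0;0 0 0 0 0;0 0 0 0 0;0 0 0 0 0;0 0 0 0 0';python3 -m inch '0 0 0 0 0;0 0 0 0 0;0 0 0 0 0';python3 -m inch '0 0.005 0 0 0;0 0.012 0 0 0;0 0.016 0 -0.002 0;0 0.018 0 -0.03 0;0 0.018 0 -0.06 0'; python3 -m inch '0 0 0 -0.06 0;0 0 0 -0.06 0;0 0 0 -0.06 0';python3 - <<'E'
from h import *
c=cam('wrist'); save(c,'w23.png')
W=cloud(c); z=W[...,2]
m=(z>.012)&(z<.03)&(W[...,1]<-.15)&(W[...,0]>.5)&(W[...,0]<.72); P=W[m]; print(m.sum(),P.min(0),P.max(0))
c=cam('side'); save(c,'s3.png'); W=cloud(c)
for r in manip.trace("dish","side")[:1]:
    P=W[r["mask"]]; P=P[P[:,2]>.012].astype(np.float32); print(r['pixel'],r['confidence'],cv2.minEnclosingCircle(P[:,:2]*1000))
st()
E
```

```text
t: 32.62
tcp_pos: [0.6268, -0.0816, 0.0215]
tool_rot: [0.123, -3.134, -0.001]
contact_force: [0.7, -0.2, -0.0]
gripper_width: 0.0853
t: 33.03
tcp_pos: [0.6294, -0.081, 0.0258]
tool_rot: [-0.123, 3.137, 0.003]
contact_force: [-1.0, 1.2, 11.6]
gripper_width: 0.0267
t: 33.28
tcp_pos: [0.6295, -0.081, 0.0259]
tool_rot: [-0.123, 3.137, 0.002]
contact_force: [-2.4, 7.3, 13.2]
gripper_width: 0.0263
t: 33.7
tcp_pos: [0.609, -0.0839, 0.0841]
tool_rot: [0.121, -3.136, -0.0]
contact_force: [1.1, -0.0, -0.6]
gripper_width: 0.0265
t: 33.95
tcp_pos: [0.6126, -0.0843, 0.1495]
tool_rot: [-0.121, 3.133, -0.001]
contact_force: [1.1, 0.4, -0.9]
gripper_width: 0.0264
2709 [ 0.52454117 -0.34886634  0.0120241 ] [ 0.67394643 -0.27116228  0.02075136]
[329.1, 269.7] 0.46 ((616.208251953125, -24.822551727294922), 107.38036346435547)
t 34.1 tcp [ 0.6103 -0.0837  0.1442] rot [ 0.122 -3.139 -0.   ] F [-0.1  0.9 -1.2] w 0.026
```

View pics/w23.png

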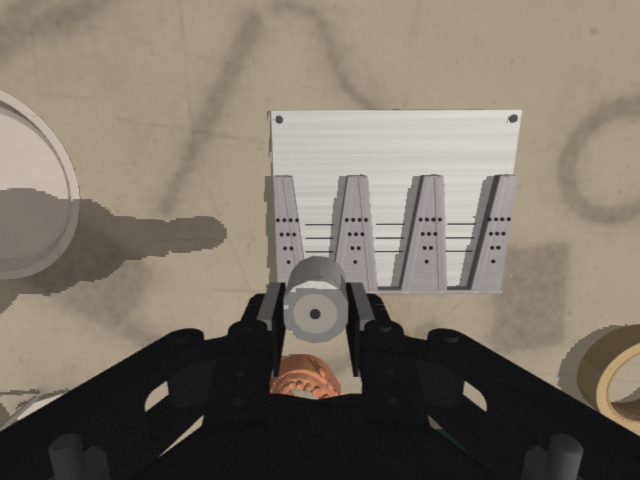

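View pics/s3.png

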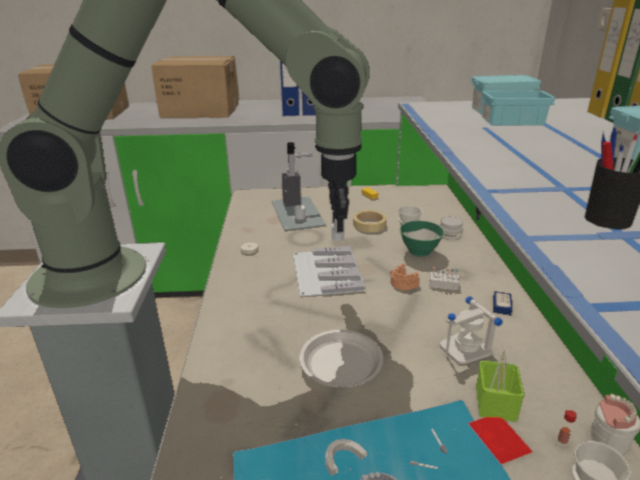

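The dish has been knocked towards -y: it is now at (341,359) in the side view, where it was at (343,346). I re-measure it.

```bash
python3 - <<'E'
from h import *
c=cam('side'); W=cloud(c); z=W[...,2]
m=np.zeros(z.shape,bool); m[325:395,290:395]=1; m&=(z>.014)&(z<.025); P=W[m].astype(np.float32); (x,y),r=cv2.minEnclosingCircle(P[:,:2]*1000); print(m.sum(),x,y,r)
to([x/1000,y/1000,.12])
E
```

```text
964 597.5278930664062 -349.2387390136719 80.0056381225586
t 34.15 tcp [ 0.6101 -0.0837  0.1436] rot [ 0.122 -3.138 -0.   ] F [ 0.   0.6 -1.6] w 0.0263
shift [ 0.0331 -0.2638  0.0236]
```

```bash
python3 -m inch '0 0.033 -0.13 0 0;0 0.033 -0.13 0 0;0 0.033 -0.13 0 0;0 0.033 -0.13 0 0;0 0.033 -0.13 0 0'; python3 -m inch '0 0 -0.133 0 0;0 0 -0.133 0 0;0 0 -0.133 0 0;0 0 -0.133 0 0;0 0 -0.133 0 0'; python3 -m inch '0 0 0 0 0;0 0 0 0 0';python3 - <<'E'
from h import *
c=cam('wrist'); save(c,'w24.png'); W=cloud(c)
z=W[...,2]; m=(z>.013)&(z<.025)&(W[...,1]<-.2)&(W[...,0]>.5)&(W[...,0]<.7); P=W[m]; print(m.sum(),P.min(0),P.max(0))
to([.598,-.349,.03])
E
```

```text
t: 34.57
tcp_pos: [0.5858, -0.2204, 0.1432]
tool_rot: [0.113, -3.137, 0.002]
contact_force: [-0.1, 0.2, -0.0]
gripper_width: 0.0263
t: 34.98
tcp_pos: [0.5968, -0.3518, 0.1428]
tool_rot: [0.116, -3.137, 0.001]
contact_force: [0.1, 1.2, -1.6]
gripper_width: 0.0267
t: 35.15
tcp_pos: [0.5984, -0.3468, 0.1434]
tool_rot: [0.124, -3.138, -0.002]
contact_force: [-0.6, 0.6, -0.9]
gripper_width: 0.0264
7968 [ 0.51921062 -0.60464674  0.01300105] [ 0.65782209 -0.27183158  0.02115707]
t 35.2 tcp [ 0.5985 -0.3467  0.1438] rot [ 1.250e-01 -3.139e+00 -2.000e-03] F [-0.1 -0.5 -0.7] w 0.0264
shift [ 0.0006 -0.0024  0.1138]
```

View pics/w24.png

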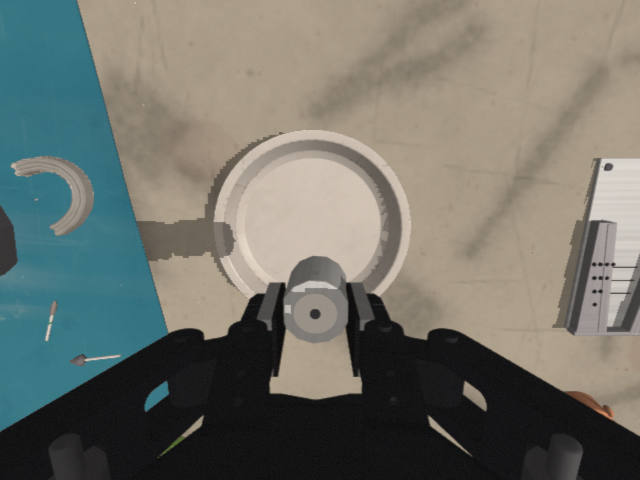

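```bash
python3 - <<'E'
from h import *
c=cam('wrist'); print(world(c,313,132,z=.019),world(c,215,225,z=.019),world(c,410,225,z=.019))
E
```

```text
[ 0.52147114 -0.3544304   0.019     ] [ 0.59692989 -0.42574529  0.019     ] [ 0.584991   -0.27311306  0.019     ]
```

The dish centre is about (0.598, -0.350). I lower the cartridge into it.

```bash
python3 -m inch '0 0.001 -0.003 0.035 0;0 0.001 -0.003 0.07 0;0 0.001 -0.003 0.1 0;0 0.001 -0.003 0.115 0;0 0.001 -0.003 0.116 0'; python3 -m inch '0 0 0 0 0;0 0 0 0.002 0;0 0 0 0.002 0'; python3 -m inch '0.3 0 0 0 0;0.4 0 0 0 0;0.5 0 0 0 0;0.5 0 0 0 0;0.5 0 0 0 0'; python3 -m inch '0.5 0 0 0 0;0.5 0 0 -0.03 0;0.5 0 0 -0.07 0;0.5 0 0 -0.11 0;0.5 0 0 -0.15 0';python3 -m inch '0.5 0.03 0.08 -0.05 0;0.5 0.03 0.08 -0.05 0;0.5 0.03 0.08 -0.05 0;0.5 0.03 0.08 -0.05 0';python3 - <<'E'
from h import *
st();c=cam('wrist'); save(c,'w25.png'); W=cloud(c)
c2=cam('side'); save(c2,'s4.png'); W=cloud(c2)
z=W[...,2]
m=(z>.12)&(z<.26)&(np.abs(W[...,0]-.504)<.03)&(np.abs(W[...,1]-.376)<.03); print(np.percentile(W[m][:,2],[2,50,98]))
E
```

```text
t: 35.67
tcp_pos: [0.5964, -0.35, 0.0255]
tool_rot: [0.124, -3.136, -0.003]
contact_force: [-0.3, 0.4, -0.6]
gripper_width: 0.0261
t: 35.92
tcp_pos: [0.5983, -0.352, 0.028]
tool_rot: [-0.122, 3.137, -0.002]
contact_force: [0.1, 0.2, -1.6]
gripper_width: 0.0264
t: 36.33
tcp_pos: [0.5975, -0.3517, 0.0266]
tool_rot: [-0.122, 3.139, -0.0]
contact_force: [-0.6, -0.3, 0.7]
gripper_width: 0.0426
t: 36.75
tcp_pos: [0.597, -0.3516, 0.178]
tool_rot: [0.122, -3.139, -0.0]
contact_force: [0.4, -0.5, -0.0]
gripper_width: 0.0427
t: 37.08
tcp_pos: [0.5616, -0.2714, 0.2291]
tool_rot: [-0.126, 3.136, 0.001]
contact_force: [0.4, -0.5, -0.3]
gripper_width: 0.0428
t 37.08 tcp [ 0.5616 -0.2714  0.2291] rot [-1.260e-01  3.136e+00  1.000e-03] F [ 0.4 -0.5 -0.3] w 0.0428
[0.12142882 0.16770684 0.20540814]
```

View pics/w25.png

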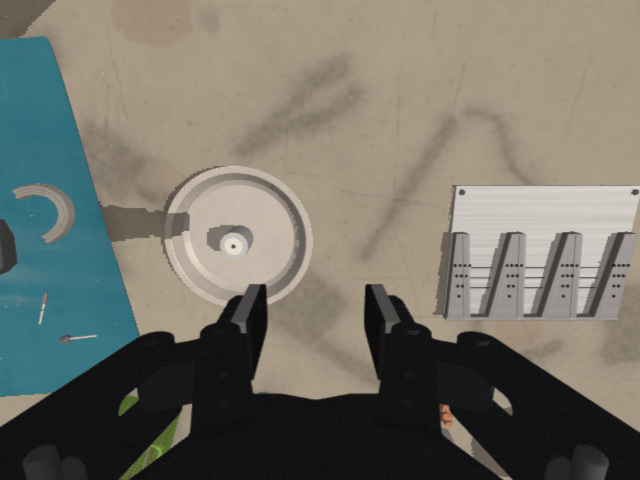

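View pics/s4.png

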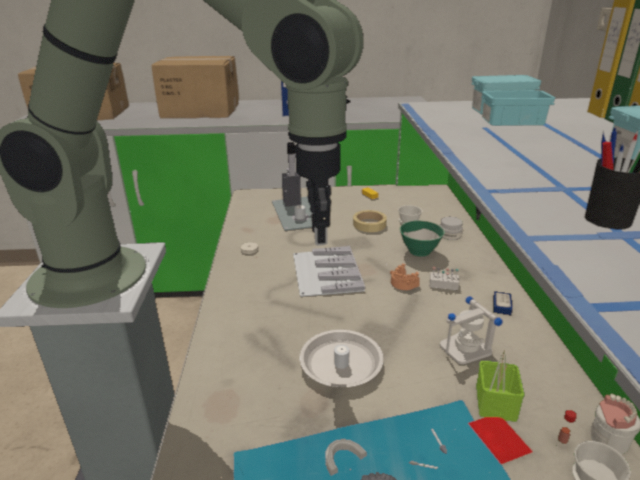

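The wrist view shows the size 2 cartridge standing in the middle of the dish at (234,244). In the side view the pad cartridge stands at (300,213) and the knob is still raised. No other cartridge appears anywhere. I let things settle and hand in.

```bash
python3 -m inch '0.5 0 0 0 0;0.5 0 0 0 0;0.5 0 0 0 0;0.5 0 0 0 0;0.5 0 0 0 0'; python3 -c "
from workcell import manip
print(manip.close_job())"
```

```text
t: 37.6
tcp_pos: [0.5611, -0.2746, 0.2258]
tool_rot: [0.121, -3.138, -0.0]
contact_force: [0.4, 0.5, 0.5]
gripper_width: 0.0427
the job is handed in; nothing more can be done
None
```

The job is done and handed in at 37.6 s. Two cartridges were on the table. Both were wedged in the gauge at the same time:

| Lane | Reading (gauge x) | Size | Push |
|---|---|---|---|
| 1 | about 24 mm | 3 | about 8 N |
| 3 | about 36 mm | 2 | about 10 N |

I raised the height stop 48 mm, to notch 3, and stood the size 3 cartridge on the pad. The size 2 cartridge went into the dish, which had been knocked about 45 mm aside, so I measured it again first.

**Last checks:**
- **Pad cartridge:** it stands about 1 mm from the measured pad centre, with its top at 40 mm. I measured this right after placing it; at the end I only saw it standing in the side view.
- **Stop:** the knob top was still at about 0.204 to 0.205 m, up from 0.156 m.
- **Dish cartridge:** it stands near the middle of the dish.
- **Bystanders and gripper:** the tape, cast and felt wheel look unmoved in the side view, though I did not measure them. The gripper is clear of everything.

**Disagreements:** my first gauge pose was about 1 to 3 mm off along x, so I corrected the readings against the corners and studs. The size numbers were not affected. One network trace took the gauge for the dish, so I used the depth image instead.

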